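# Clamp a blood tube with the click knob

### The job

Take the red-capped blood tube out of the rack and stand it upright in the square well of the tube clamp, then turn the clamp's black knob clockwise until the jaw holds the tube and the knob slips and clicks; stop at once, after one click, two at the very most. Treat the glass gently and leave the other tubes and the things around as they are.

Things in the scene. Friction and masses are not known exactly. Their poses are not given: they have to be found in the camera images.
- tube_mid (a point): centre (half-way up) of the red-capped tube: glass, 13 mm diameter, flat foot, 102 mm tall overall, 25 g; its red cap is 17 mm diameter and fills the top 22 mm (cap centre 40 mm above this point, cap top 51 mm above it). It stands upright in one of the rack's holes; z is along the tube, up
- tube_foot (a point): centre of the red-capped tube's foot, 51 mm below tube_mid
- rack: white fixed tube rack, 60 mm (x) by 176 mm (y), 54 mm high; origin under its centre. One row of four square holes, 16.5 mm wide, along its y axis at y = -60, -20, 20 and 60 mm; tubes stand on its floor 8 mm up, their caps well above the top plate
- clamp: fixed tube clamp, base 90 mm (x) by 200 mm (y), origin under its centre. Along its y axis: grey gear housing (top 45 mm high) with the knob at y = -55 mm, a blue jaw (top 65 mm high) that the knob drives in +y, the square blue well at y = 43 mm, and the fixed vee behind it. Before tightening, the jaw's face stands somewhere 6 to 16 mm short of the clamped tube's wall; knob turns drive it 6 mm per rad
- seat (a point): centre of the well's floor, 10 mm above the work surface, where the tube's foot belongs; x and y as the clamp's. The well is 17 mm (x) by 19 mm (y), 14 mm deep (rim 24 mm above the work surface), open above; the tube stands up in it by itself with a little play until the jaw presses it into the vee, 2 mm in +y of this point
- anvil: the fixed aluminium vee that the jaw presses the tube against, 66 mm high, behind the well on its +y side; origin and axes are the clamp's own
- knob_grip (a point): on the vertical axis of the clamp's knob, half-way up its grip: a round black ribbed grip, 36 mm diameter, 31 mm tall (top 85 mm above the work surface, 15.5 mm above this point), on a 50 mm flange with its top 54 mm above the work surface. Clockwise from above closes the jaw (free turning takes about 0.05 N m), anticlockwise opens it. 1.0 to 2.7 rad are needed to reach the tube, then the slip
- collar: grey ring, 60 mm diameter, under the knob's flange, geared to the jaw; origin on the knob's axis, z up. It turns with the knob until the tube is clamped, then stands still while the knob slips over it: the torque climbs to about 0.24 N m at 15 degrees of slip, falls off with a click, and peaks again every 30 degrees (0.52 rad): each peak passed is one click
- red_dot (a point): red dot on the knob's flange, 22 mm from the knob's axis. It lies against a white line on the collar (0.8 rad anticlockwise of the collar's x axis) until the knob slips, then moves clockwise away from the line, 30 degrees for each click
- tube_b_mid (a point): centre (half-way up) of the blue-capped tube in the rack, same shape as the red one; a bystander
- tube_g_mid (a point): centre (half-way up) of the green-capped tube in the rack, same shape as the red one; a bystander
- tube_y_mid (a point): centre (half-way up) of the yellow-capped tube in the rack, same shape as the red one; a bystander
- tweezers: steel tweezers, 130 mm long, 20 mm wide, 5 mm high, lying on the table between robot and clamp; origin at the middle underside; a bystander
- bowl: steel bowl, 110 mm wide, 45 mm high, origin at its underside; a bystander
- spray: white bottle with blue cap, 52 mm diameter, 130 mm tall; a bystander
- jar: amber glass jar, 72 mm diameter, 85 mm tall; a bystander

How it is judged:
On the way, in this order (a step that is already met when the one before it is completed fails the run):
1. the red-capped tube stands in the clamp's well, let go, before the knob has clicked (horizontal distance between tube_foot and seat below 0.006 m and z of tube_foot in the frame of seat below 0.004 m and angle between tube_mid's own z axis and vertical below 0.12 rad and not (y of red_dot in the frame of collar below 0.0108 m) and contact force between the fingers and tube below 0.1 N), for 0.2 s.
2. with the tube pressed into the vee the knob has clicked once (horizontal distance between tube_foot and seat below 0.006 m and z of tube_foot in the frame of seat below 0.004 m and angle between tube_mid's own z axis and vertical below 0.12 rad and y of red_dot in the frame of collar below 0.0108 m and contact force between anvil and tube above 3 N), for 0.1 s.
At the end, for the whole second after the job is handed in: The red-capped tube stands upright (within 0.12 rad) with its foot on the well's floor (within 4 mm) and within 6 mm of the well's centre, pressed into the vee with more than 3 N and at rest; the knob has slipped past one click, at most two, relative to its collar (slip of 0.28 to 1.3 rad) (all of step 2 and not (y of red_dot in the frame of collar below -0.0104 m) and linear speed of tube below 0.02 m/s); the robot touches nothing.
It fails at once if the tube is dropped over the clamp: let go with its foot more than 20 mm above the well's floor (horizontal distance between tube_foot and seat below 0.03 m and z of tube_foot in the frame of seat above 0.02 m and contact force between the fingers and tube below 0.01 N).
It fails at once if the knob clicks a third time (y of red_dot in the frame of collar below -0.0104 m).
It fails at once if the tube is squeezed or rammed against the clamp with a damaging force (over 100 N summed over its contacts, about 50 N a side) (contact force between tube and clamp above 100 N).
It fails at once if another tube is lifted out, knocked over or shifted by more than 30 mm (distance of any of tube_b_mid, tube_g_mid, tube_y_mid from where it was at the start of the episode above 0.03 m).
It fails at once if a bystander on the table is pushed by more than 20 mm (distance of any of tweezers, bowl, spray, jar from where it was at the start of the episode above 0.02 m).
It also fails if it takes over 70 s, if anything falls off the work surface, if the arm or the gripper's body presses on something with over 40 N, if the wrist force passes 120 N, or if a joint passes its speed limit or range.

### The arm

A 6-joint arm with a two-finger parallel gripper is mounted at the origin on the work surface. World frame = base frame: x ahead of the robot, y to its left, z up, the work surface at z = 0. Lengths are in m, angles in rad, forces in N, time in s.
With the tool pointing down it reaches from about 0.35 to 0.975 m from the base axis. Payload 4.9 kg.
Tool frame: the origin (TCP) lies midway between the tips of the shut fingers; the grasp point (between the pads) lies 19 mm behind it; z points along the fingers, y is the direction in which the jaws open and shut (so a half turn about z gives the same grasp; the last joint's range is limited). The gripper opens to 85 mm and grips with 20 to 120 N. Pads are 22 mm wide; open, the fingers measure 114 mm over their backs; the gripper's body (76 mm by 85 mm) begins 54 mm behind the grasp point. The pads swing forward as they close: fully open they stand 13 mm farther back than shut.
Start: joints at [-1.371, 0.053, 1.613, -0, 1.476, -0.119], TCP at [0.196, -0.593, 0.21] pointing down, gripper open.
Joint ranges: [-3.01, 3.01], [-1.01, 2.22], [0.06, 2.58], [-1.02, 4.17], [0.09, 2.62], [-3.14, 3.14]. Speed limits (rad/s): [2.57, 2.57, 3.14, 3.14, 3.14, 3.14].

### API

Orientations are given as a rotation vector (axis times angle).
In Python, from station import ctrl gives the robot as it stands.
- The arm moves only by the tool apply_moves, never from a script. Its argument "rows" is a list of rows, each a list of 6 numbers: the shift along the tool's x, y, z in cm, then the turn, a rotation vector about the tool's x, y, z in units of 5 degrees (1.0 is 5 degrees). In form: [[x, y, z, rx, ry, rz], ...]. A call has 1 to 20 rows; each row is the pose to reach, as a shift and turn from the pose measured when the call began, along the tool's axes at that moment; what a row does not reach only later rows make up. A row lasts 1/10 s, in which the tool goes at most 50 mm and 8.59 degrees, less where a joint would pass 70% of its speed; a pose out of reach is approached as far as the arm can. A call with a gripper value outside its range is refused whole. "grip" is the closure, from 0 (fully open) to 1 (shut), set as the call begins (left out, the last holds). The fingers move at their own pace and stop on an object; "squeeze" is the grip in N (left out, the last holds). Time passes only in rows, so rows that repeat a pose let the fingers close. It gives the time, the measured TCP pose, the force and the opening at its end, in the units of the state.
- ctrl.get_obs(): the state, without advancing time (a new reading comes with each control period).
- ctrl.get_image(name): name is "scene" or "top" or "wrist"; returns a dict with "color" (420x560x3 uint8, blue, green, red), "mtx" (3x3 intrinsics, pixels), "rvec" (rotation vector, rad) and "tvec" (3), from world to camera coordinates, as OpenCV has them. Camera axes: x right, y down, z forward; pixel columns grow to the right and rows downward; lengths in m; the calibration is good to about 2 mm. The wrist camera is an equidistant fisheye: a pixel r from the principal point sees the ray r / f radians off the axis. A picture is of the moment at which its call begins. There is no depth.
- ctrl.finish_job(): hands the job in, once; it reports no verdict.
The state is a dict: "t": time; "q": joint angles; "dq": joint speeds; "effort": joint torques, N m; "tool_pos": TCP position; "tool_rot": TCP orientation; "contact_force": force on the tool from outside, world axes, zero at the start; "wrist_torque": the same for the moment, N m; "opening": finger opening in m.
Only numpy, scipy, OpenCV 4.12 (cv2) and the standard library are available. Lean on these libraries where they do the work, as an engineer would, in place of code of your own. Each camera call takes 0.05 s, during which the arm holds its last target.

## Working session

There is one attempt and no reset: what is moved stays moved. The work goes in short steps, Python scripts to look and compute and a tool call to move; the robot and the scene stay as the last step left them, time stands still between calls to the robot, and variables do not carry over. Pictures are saved under pics/ and viewed, and the job is handed in when it is done.

Besides the shell and the picture viewer there is one more tool, called after "Request:" by a JSON object that holds its "method" and its "body", one argument or row to a line. apply_moves: Moves the arm, as the interface text tells. Its arguments: {"type":"object","properties":{"rows":{"type":"array","items":{"type":"array","items":{"type":"number"}}},"grip":{"type":"number"},"squeeze":{"type":"number"}},"required":["rows"]}

```bash
mkdir -p pics; ls; cat > h.py <<'E'
import numpy as np,cv2
from station import ctrl
def grab(name,fn=None):
    im=ctrl.get_image(name)
    if fn: cv2.imwrite('pics/'+fn,im['color'])
    return im
def ray(im,u,v,fish=False):
    K=np.array(im['mtx']);R=cv2.Rodrigues(np.array(im['rvec'],float))[0];t=np.array(im['tvec'],float).ravel()
    x=(u-K[0,2])/K[0,0];y=(v-K[1,2])/K[1,1]
    if fish:
        r=np.hypot(x,y);s=np.sin(r)/r if r>1e-9 else 1;d=np.array([x*s,y*s,np.cos(r)])
    else: d=np.array([x,y,1.])
    return -R.T@t,R.T@d
def onz(im,u,v,z,fish=False):
    c,d=ray(im,u,v,fish);return c+d*(z-c[2])/d[2]
E
python3 - <<'E'
from h import *
o=ctrl.get_obs()
print({k:np.round(o[k],3) for k in o})
for n in('scene','top','wrist'):
    im=grab(n,n+'0.png');print(n,np.round(im['mtx'],1).tolist(),ray(im,280,210)[0].round(3))
E
```

```text
pics
{'t': np.float64(0.0), 'q': array([-1.371,  0.053,  1.614, -0.   ,  1.476, -0.119]), 'dq': array([ 0.   , -0.001, -0.001, -0.001, -0.001, -0.001]), 'effort': array([ 0.0000e+00, -3.9368e+01, -3.7018e+01, -0.0000e+00,  7.0000e-03,
        0.0000e+00]), 'tool_pos': array([ 0.196, -0.593,  0.209]), 'tool_rot': array([-3.1  , -0.498,  0.   ]), 'contact_force': array([-0.288, -0.281, -1.164]), 'wrist_torque': array([ 0.028, -0.008,  0.032]), 'opening': np.float64(0.086)}
scene [[437.8, 0.0, 282.4], [0.0, 437.8, 209.4], [0.0, 0.0, 1.0]] [ 1.19  -0.126  0.583]
top [[393.0, 0.0, 280.2], [0.0, 393.0, 210.5], [0.0, 0.0, 1.0]] [0.489 0.023 0.916]
wrist [[325.2, 0.0, 278.0], [0.0, 325.2, 208.7], [0.0, 0.0, 1.0]] [ 0.266 -0.571  0.373]
```

View pics/scene0.png

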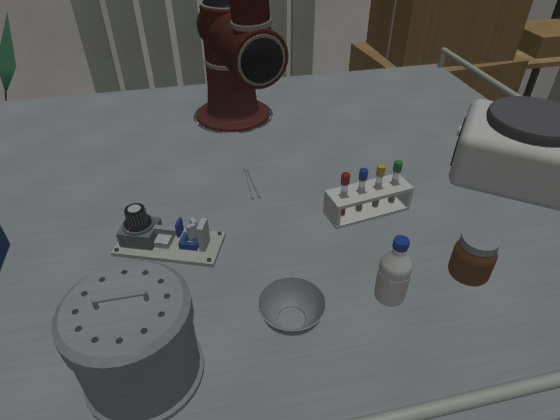

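View pics/top0.png

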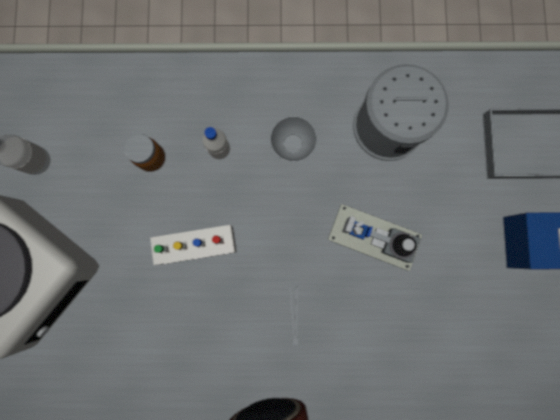

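View pics/wrist0.png

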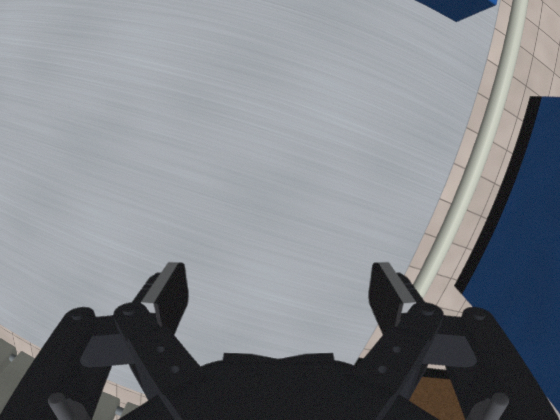

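The top view shows the red cap near (216,240), the other caps to its left, and the clamp near (375,237) with its knob at (404,244). The tall pot is close by at (405,105). Next I measure these and zoom in.

```bash
python3 - <<'E'
from h import *
im=grab('top');sc=grab('scene')
def blobs(img,box):
    hsv=cv2.cvtColor(img,cv2.COLOR_BGR2HSV);x0,y0,x1,y1=box
    for n,(a,b) in dict(red=((0,120,60),(10,255,255)),red2=((170,120,60),(180,255,255)),blue=((105,120,50),(130,255,255)),yel=((18,120,60),(32,255,255)),grn=((45,80,40),(85,255,255))).items():
        m=cv2.inRange(hsv,a,b);mm=np.zeros_like(m);mm[y0:y1,x0:x1]=m[y0:y1,x0:x1]
        k,l,s,c=cv2.connectedComponentsWithStats(mm)
        for i in range(1,k):
            if s[i,4]>8: yield n,s[i],c[i]
print('top')
for n,s,c in blobs(im['color'],(140,200,430,280)): print(n,s,c.round(1),onz(im,*c,0.105)[:2].round(4))
print('scene')
for n,s,c in blobs(sc['color'],(320,150,420,230)): print(n,s,c.round(1),onz(sc,*c,0.099)[:2].round(4))
# rack outline + clamp outline
hsv=cv2.cvtColor(im['color'],cv2.COLOR_BGR2HSV)
cv2.imwrite('pics/clampz.png',cv2.resize(im['color'][195:280,320:430],None,fx=7,fy=7,interpolation=cv2.INTER_CUBIC))
cv2.imwrite('pics/rackz.png',cv2.resize(im['color'][215:275,140:245],None,fx=7,fy=7,interpolation=cv2.INTER_CUBIC))
cv2.imwrite('pics/sclampz.png',cv2.resize(sc['color'][190:275,100:235],None,fx=5.5,fy=5.5,interpolation=cv2.INTER_CUBIC))
E
```

```text
top
red [213 236   8   7  40] [216.1 239.2] [0.5252 0.1531]
blue [350 226  22  12 106] [363.6 231.9] [ 0.5383 -0.1514]
blue [194 240   7   6  37] [196.9 242.3] [0.5192 0.1925]
yel [174 242   8   7  47] [177.5 245.3] [0.5134 0.2324]
grn [154 245   9   7  49] [158.1 248.4] [0.5072 0.2719]
scene
red [342 172   8  12  51] [345.6 176.2] [0.5202 0.1582]
blue [360 168   8  12  72] [363.3 173.1] [0.5177 0.1963]
yel [378 164   7  12  67] [380.7 169.3] [0.5123 0.2355]
grn [393 160  10  12  90] [397.4 165.5] [0.5069 0.2743]
```

View pics/clampz.png

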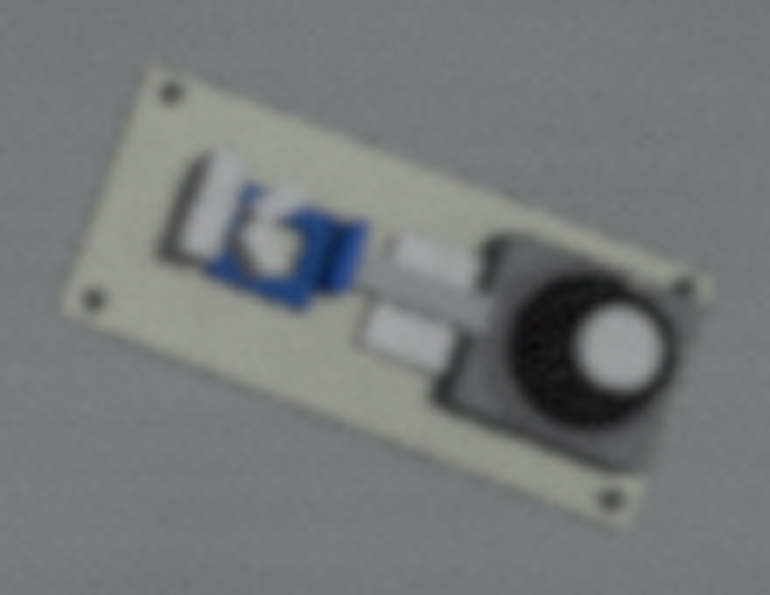

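View pics/rackz.png

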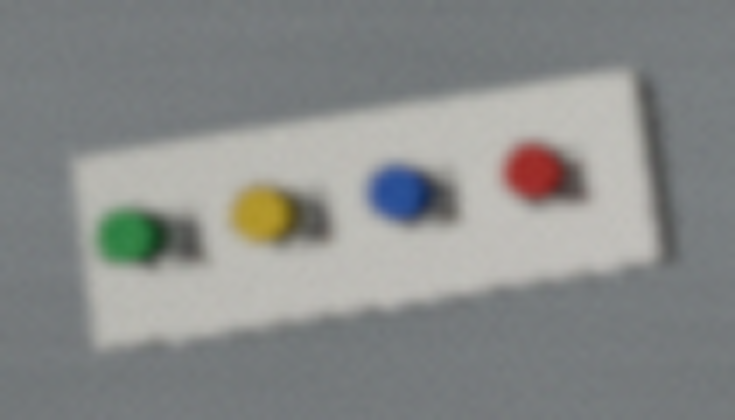

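View pics/sclampz.png

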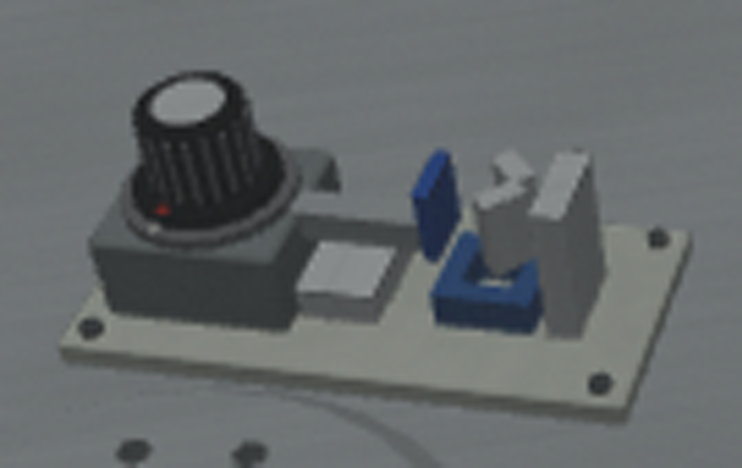

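```bash
cat >> h.py <<'E'
def tri(rays):
    A=np.zeros((3,3));b=np.zeros(3)
    for c,d in rays:
        d=d/np.linalg.norm(d);P=np.eye(3)-np.outer(d,d);A+=P;b+=P@c
    return np.linalg.solve(A,b)
E
python3 - <<'E'
from h import *
im=grab('top');sc=grab('scene')
T=lambda x,y:(x/7+320,y/7+195)
for n,p in dict(TL=(150,65),TR=(715,275),BR=(630,530),BL=(62,310)).items(): print(n,onz(im,*T(*p),0.008).round(4))
print('knobtop',onz(im,*T(622,347),0.085).round(4),'scene',onz(sc,188/5.5+100,103/5.5+190,.085).round(4))
print('pot',tri([ray(im,409,100),ray(sc,120,297)]).round(3))
for l,r in [((394,100),None)]: pass
print('pot right/left edge at .2', onz(im,447,100,.2).round(3),onz(im,368,103,.2).round(3))
pix=dict(r=(216.1,239.2,345.6,176.2),b=(196.9,242.3,363.3,173.1),y=(177.5,245.3,380.7,169.3),g=(158.1,248.4,397.4,165.5))
for k,(a,b,c,d) in pix.items(): print(k,tri([ray(im,a,b),ray(sc,c,d)]).round(4))
o=ctrl.get_obs()
w=ctrl.get_image('wrist');from scipy.spatial.transform import Rotation as Ro
R=Ro.from_rotvec(o['tool_rot']).as_matrix();print('cam in tool',R.T@(ray(w,280,210)[0]-o['tool_pos']),'axis',R.T@ray(w,278,208.7,True)[1])
E
```

```text
TL [ 0.6089 -0.1226  0.008 ]
TR [ 0.5376 -0.3076  0.008 ]
BR [ 0.4545 -0.2757  0.008 ]
BL [ 0.5276 -0.0915  0.008 ]
knobtop [ 0.512  -0.2504  0.085 ] scene [ 0.5161 -0.2473  0.085 ]
pot [ 0.798 -0.239  0.162]
pot right/left edge at .2 [ 0.782 -0.297  0.2  ] [ 0.777 -0.147  0.2  ]
r [0.5257 0.1546 0.1029]
b [0.5197 0.1943 0.1004]
y [0.5137 0.2342 0.0998]
g [0.5075 0.2738 0.0995]
cam in tool [ 0.07410872  0.00068253 -0.16370322] axis [-2.89932203e-01 -5.95462950e-04  9.57047001e-01]
```

```bash
cat >> h.py <<'E'
from scipy.spatial.transform import Rotation as Ro
def plan(p,yaw):
    """shift in tool axes, units, to reach TCP p with tool down, tool x at world yaw(deg)"""
    o=ctrl.get_obs();R=Ro.from_rotvec(o['tool_rot'])
    c,s=np.cos(np.radians(yaw)),np.sin(np.radians(yaw))
    T=Ro.from_matrix(np.array([[c,s,0],[s,-c,0],[0,0,-1.]]))
    print('t',round(float(o['t']),2),'pos',o['tool_pos'].round(4),'yaw',np.degrees(np.arctan2(*R.as_matrix()[[1,0],0])).round(2),'zax',R.as_matrix()[:,2].round(3),'q6',o['q'][5].round(3),'F',o['contact_force'].round(2),'M',o['wrist_torque'].round(3),'op',o['opening'].round(4))
    print('row',(R.inv().apply(np.array(p)-o['tool_pos'])*100).round(2),(np.degrees((R.inv()*T).as_rotvec())/5).round(2))
E
python3 -c "
from h import *
plan([.5257,.1546,.2],98.6)"
```

```text
Traceback (most recent call last):
  File "h.py", line 27, in plan
    print('t',round(float(o['t']),2),'pos',o['tool_pos'].round(4),'yaw',np.degrees(np.arctan2(*R.as_matrix()[[1,0],0])).round(2),'zax',R.as_matrix()[:,2].round(3),'q6',o['q'][5].round(3),'F',o['contact_force'].round(2),'M',o['wrist_torque'].round(3),'op',o['opening'].round(4))
                                                                                                                                                                                                                                                               ^^^^^^^^^^^^^^^^^^
AttributeError: 'float' object has no attribute 'round'
```

```bash
sed -i "s/o\['opening'\].round(4)/round(float(o['opening']),4)/" h.py
python3 -c "
from h import *
plan([.5257,.1546,.2],98.6)"
```

```text
t 0.4 pos [ 0.1959 -0.5934  0.21  ] yaw 18.27 zax [-0.  0. -1.] q6 -0.119 F [-0.   -0.29  1.13] M [-0.03  -0.009 -0.027] op 0.0853
row [ 54.77 -60.69   1.02] [ -0.    -0.   -16.07]
```

Request:
{"method": "apply_moves", "body": {
  "rows": [
    [54.8,-60.7,1,0,0,-16.1],
    [54.8,-60.7,1,0,0,-16.1],
    [54.8,-60.7,1,0,0,-16.1],
    [54.8,-60.7,1,0,0,-16.1],
    [54.8,-60.7,1,0,0,-16.1],
    [54.8,-60.7,1,0,0,-16.1],
    [54.8,-60.7,1,0,0,-16.1],
    [54.8,-60.7,1,0,0,-16.1],
    [54.8,-60.7,1,0,0,-16.1],
    [54.8,-60.7,1,0,0,-16.1],
    [54.8,-60.7,1,0,0,-16.1],
    [54.8,-60.7,1,0,0,-16.1],
    [54.8,-60.7,1,0,0,-16.1],
    [54.8,-60.7,1,0,0,-16.1],
    [54.8,-60.7,1,0,0,-16.1],
    [54.8,-60.7,1,0,0,-16.1],
    [54.8,-60.7,1,0,0,-16.1],
    [54.8,-60.7,1,0,0,-16.1],
    [54.8,-60.7,1,0,0,-16.1],
    [54.8,-60.7,1,0,0,-16.1]
  ],
  "grip": 0
}}

```text
t: 2.4
tool_pos: [0.5257, 0.1535, 0.2002]
tool_rot: [-2.047, -2.383, 0.0]
contact_force: [1.2, 1.3, 0.6]
opening: 0.0853
```

```bash
python3 -c "
from h import *
plan([.5257,.1546,.2],98.6)
w=grab('wrist','w1.png')"
```

```text
t 2.4 pos [0.5257 0.1535 0.2002] yaw 98.68 zax [-0. -0. -1.] q6 -0.003 F [1.22 1.26 0.58] M [-0.005 -0.003 -0.037] op 0.0853
row [0.11 0.01 0.02] [-0.    0.    0.02]
```

View pics/w1.png

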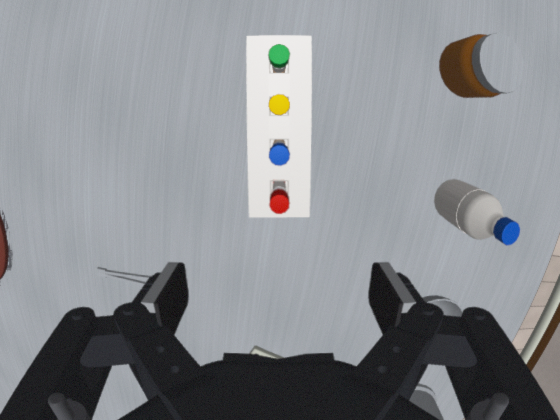

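The wrist view shows the red cap at about (279,203), centred between the fingers, and the rack lined up with the tool's x axis. I'll cast the cap's ray to refine its position.

```bash
python3 - <<'E'
from h import *
w=grab('wrist');hsv=cv2.cvtColor(w['color'],cv2.COLOR_BGR2HSV)
m=cv2.inRange(hsv,(0,150,80),(8,255,255))|cv2.inRange(hsv,(172,150,80),(180,255,255));m[:, :200]=0
k,l,s,c=cv2.connectedComponentsWithStats(m)
for i in range(1,k):
    if s[i,4]>100: print(s[i],c[i],onz(w,*c[i],.107,True).round(4))
plan([.5257,.1546,.08],98.6)
E
```

```text
[270 190  19  23 351] [278.83190883 201.23646724] [0.5264 0.1555 0.107 ]
t 2.5 pos [0.5258 0.1534 0.2004] yaw 98.65 zax [ 0.  0. -1.] q6 -0.003 F [ 0.36 -0.38  0.06] M [-0.035  0.06  -0.017] op 0.0856
row [ 0.12  0.   12.04] [ 0.   -0.    0.01]
```

Request:
{"method": "apply_moves", "body": {
  "rows": [
    [0.15,0,4,0,0,0],
    [0.15,0,8,0,0,0],
    [0.15,0,10.5,0,0,0],
    [0.15,0,12,0,0,0],
    [0.15,0,12,0,0,0],
    [0.15,0,12,0,0,0]
  ]
}}

```text
t: 3.1
tool_pos: [0.5265, 0.1546, 0.0817]
tool_rot: [2.048, 2.381, 0.002]
contact_force: [0.5, 0.5, 0.7]
opening: 0.0855
```

Request:
{"method": "apply_moves", "body": {
  "rows": [
    [0,0,0,0,0,0],
    [0,0,0,0,0,0],
    [0,0,0,0,0,0],
    [0,0,0,0,0,0],
    [0,0,0,0,0,0],
    [0,0,0,0,0,0],
    [0,0,0,0,0,0],
    [0,0,0,0,0,0]
  ],
  "grip": 1,
  "squeeze": 20
}}

```text
t: 3.9
tool_pos: [0.5268, 0.1547, 0.082]
tool_rot: [2.047, 2.381, 0.003]
contact_force: [-1.1, 0.3, 2.9]
opening: 0.0153
```

```bash
python3 -c "
from h import *
plan([.526,.155,.081],98.6)
w=grab('wrist','w2.png')"
```

```text
t 3.9 pos [0.5268 0.1547 0.082 ] yaw 98.62 zax [ 0.003  0.    -1.   ] q6 -0.0 F [-1.12  0.33  2.93] M [ 0.013  0.062 -0.059] op 0.0153
row [ 0.04 -0.07  0.1 ] [ 0.03 -0.    0.  ]
```

View pics/w2.png

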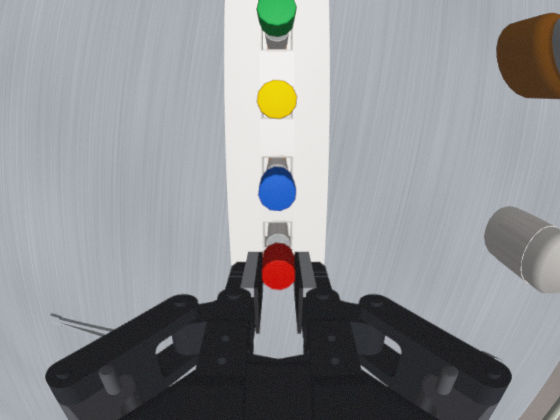

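The fingers hold the red cap, centred at (279,265), with an opening of 15 mm. Now I lift.

Request:
{"method": "apply_moves", "body": {
  "rows": [
    [0,0,-1,0,0,0],
    [0,0,-3,0,0,0],
    [0,0,-6,0,0,0],
    [0,0,-9,0,0,0],
    [0,0,-12,0,0,0],
    [0,0,-12,0,0,0],
    [0,0,-12,0,0,0]
  ],
  "squeeze": 30
}}

```text
t: 4.65
tool_pos: [0.5267, 0.1547, 0.2028]
tool_rot: [2.047, 2.38, 0.005]
contact_force: [-0.7, -0.0, -0.5]
opening: 0.0146
```

```bash
python3 -c "
from h import *
plan([.5478,-.159,.205],68.65)
w=grab('wrist','w3.png');s=grab('scene','s3.png')"
```

```text
t 4.65 pos [0.5267 0.1547 0.2028] yaw 98.62 zax [ 0.004  0.001 -1.   ] q6 -0.0 F [-0.66 -0.05 -0.49] M [-0.015 -0.011 -0.008] op 0.0146
row [-31.34  -2.62  -0.23] [ 0.05 -0.01  5.99]
```

View pics/w3.png

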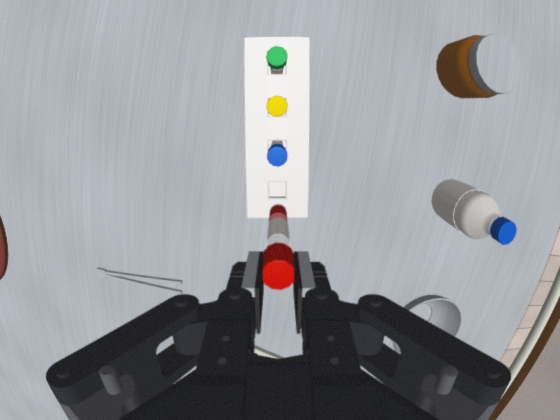

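View pics/s3.png

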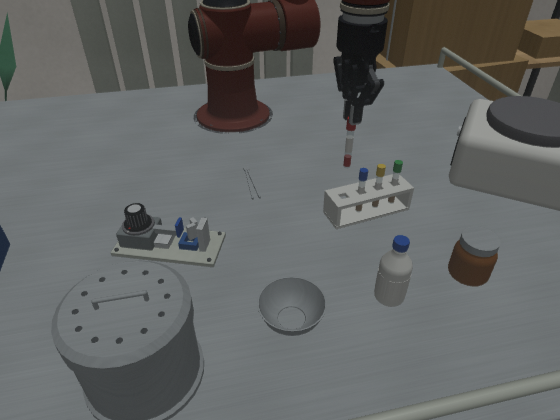

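```bash
python3 - <<'E'
from h import *
w=grab('wrist')
cv2.imwrite('pics/w3z.png',cv2.resize(w['color'][190:300,230:330],None,fx=5,fy=5,interpolation=cv2.INTER_CUBIC))
o=ctrl.get_obs();R=Ro.from_rotvec(o['tool_rot'])
for v in (203,205,207,210):
    print(v,(R.inv().apply(onz(w,279,v,.129,True)-o['tool_pos'])*1000).round(1))
print(R.inv().apply(onz(w,279,250,.231,True)-o['tool_pos'])*1000)
E
```

```text
203 [ 6.6  1.2 71. ]
205 [ 5.1  1.2 71. ]
207 [ 3.5  1.2 71. ]
210 [ 1.1  1.2 71. ]
[ 13.62468733   0.97412155 -30.9876841 ]
```

View pics/w3z.png

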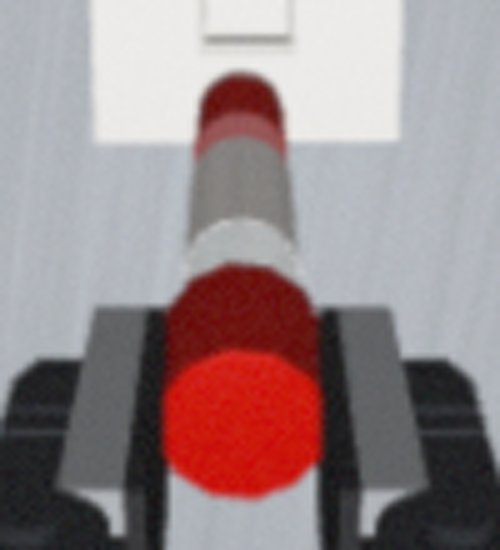

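```bash
python3 - <<'E'
from h import *
w=grab('wrist')
o=ctrl.get_obs();R=Ro.from_rotvec(o['tool_rot'])
f=lambda u,v,z:print(u,v,(R.inv().apply(onz(w,u,v,z,True)-o['tool_pos'])*1000).round(1))
f(278.4,260.2,.231);f(278.4,289.3,.231);f(262.5,274,.231);f(294.5,274,.231)
f(278.2,204.4,.129)
E
```

```text
278.4 260.2 [  8.7   0.5 -31. ]
278.4 289.3 [ -6.7   0.5 -31. ]
262.5 274 [  1.6  -6.8 -31. ]
294.5 274 [  1.6   8.  -31. ]
278.2 204.4 [ 5.6  0.4 71. ]
```

Tube hangs straight, its foot within about 1 mm of the tool axis. I move to hover just short of the well so the wrist camera can see it.

```bash
python3 -c "
from h import *
plan([.5332,-.1962,.203],68.65)"
```

```text
t 4.85 pos [0.5254 0.1545 0.2   ] yaw 98.62 zax [-0.001 -0.    -1.   ] q6 -0.0 F [-0.21  0.   -0.22] M [ 0.028  0.012 -0.   ] op 0.0147
row [-34.79  -4.48  -0.3 ] [-0.01  0.    5.99]
```

Request:
{"method": "apply_moves", "body": {
  "rows": [
    [-2,-0.2,-0.3,0,0,0.5],
    [-5,-0.6,-0.3,0,0,1],
    [-9,-1.1,-0.3,0,0,2],
    [-13,-1.6,-0.3,0,0,3],
    [-17,-2.1,-0.3,0,0,4],
    [-21,-2.7,-0.3,0,0,5],
    [-25,-3.3,-0.3,0,0,6],
    [-29,-3.8,-0.3,0,0,6],
    [-32,-4.2,-0.3,0,0,6],
    [-34.8,-4.5,-0.3,0,0,6],
    [-34.8,-4.5,-0.3,0,0,6],
    [-34.8,-4.5,-0.3,0,0,6],
    [-34.8,-4.5,-0.3,0,0,6]
  ]
}}

```text
t: 6.15
tool_pos: [0.5327, -0.1954, 0.2022]
tool_rot: [-2.593, -1.771, 0.002]
contact_force: [-0.2, 0.2, -0.2]
opening: 0.0154
```

```bash
python3 -c "
from h import *
w=grab('wrist','w4.png')
cv2.imwrite('pics/w4z.png',cv2.resize(w['color'][100:300,200:360],None,fx=4,fy=4,interpolation=cv2.INTER_CUBIC)[:600])
plan([.5332,-.1962,.203],68.65)"
```

```text
t 6.2 pos [ 0.5329 -0.1952  0.2024] yaw 68.68 zax [-0.002  0.001 -1.   ] q6 -0.11 F [0.19 0.85 0.01] M [ 0.068 -0.063  0.033] op 0.015
row [-0.08  0.07 -0.06] [-0.02 -0.    0.01]
```

View pics/w4.png

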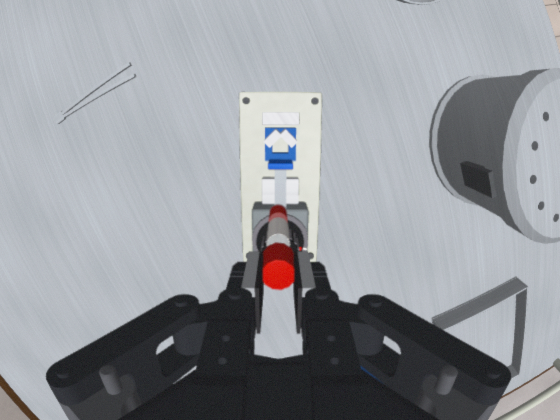

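View pics/w4z.png

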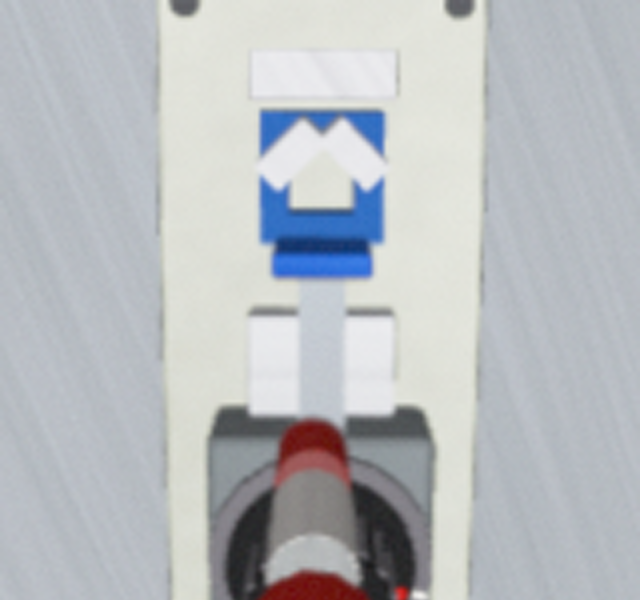

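```bash
python3 - <<'E'
from h import *
w=grab('wrist')
o=ctrl.get_obs();R=Ro.from_rotvec(o['tool_rot'])
yh=np.array([.364,.931]);C=np.array([.532,-.199])
def f(n,u,v,z):
    p=onz(w,200+u/4,100+v/4,z,True);d=p[:2]-C
    print(n,p.round(4),'tool',(R.inv().apply(p-o['tool_pos'])*1000).round(1),'clamp y',d@yh*1000,'x',d@np.array([.931,-.364])*1000)
f('wellnear L',289,211,.024);f('R',354,211,.024)
f('block L',261,240,.024);f('R',383,240,.024)
f('baseL',163,240,.008);f('baseR',482,240,.008)
f('wall back/anvil plate L',250,98,.066);f('R',398,98,.066);
f('vee apex',324,130,.066)
f('jaw front',322,252,.065)
f('foot',313,419,.129)
f('dot',402,593,.054)
E
```

```text
wellnear L [ 0.5388 -0.1635  0.024 ] tool [ 31.7  -5.9 178.7] clamp y 35.47860028086432 x -6.58264944992053
R [ 0.5548 -0.1698  0.024 ] tool [ 31.7  11.3 178.7] clamp y 35.50216934819176 x 10.553688428223488
block L [ 0.529  -0.1681  0.024 ] tool [ 23.9 -13.3 178.7] clamp y 27.733293828657747 x -14.024907149110993
R [ 0.5592 -0.1798  0.024 ] tool [ 23.9  19.  178.7] clamp y 27.777612334988373 x 18.28962675297012
baseL [ 0.5022 -0.1598  0.008 ] tool [ 21.8 -41.3 194.7] clamp y 25.615756687427417 x -42.033831105029094
baseR [ 0.585  -0.1921  0.008 ] tool [ 21.9  47.5 194.6] clamp y 25.74126973032633 x 46.78033522161184
wall back/anvil plate L [ 0.5428 -0.1314  0.066 ] tool [ 63.1 -13.9 136.7] clamp y 66.89133838071537 x -14.56841981378268
R [ 0.5743 -0.1436  0.066 ] tool [ 63.1  19.9 136.7] clamp y 66.95481765107407 x 19.244999715319047
vee apex [ 0.5558 -0.1445  0.066 ] tool [ 55.6   3.  136.7] clamp y 59.44247816537092 x 2.3426812206433256
jaw front [ 0.545 -0.171  0.065] tool [ 27.    2.6 137.7] clamp y 30.80713425946087 x 1.9317328402640925
foot [ 0.5351 -0.1909  0.129 ] tool [ 4.9  0.5 73.7] clamp y 8.698111032232374 x -0.026807006098071965
dot [ 0.5316 -0.2637  0.054 ] tool [-64.2  23.8 148.7] clamp y -60.34004928627602 x 23.15199875149128
```

Request:
{"method": "apply_moves", "body": {
  "rows": [
    [1.5,0.1,0,0,0,0],
    [3,0.2,0,0,0,0],
    [4.05,0.2,0.5,0,0,0],
    [4.05,0.2,1.5,0,0,0],
    [4.05,0.2,3,0,0,0],
    [4.05,0.2,4.5,0,0,0],
    [4.05,0.2,5,0,0,0],
    [4.05,0.2,5,0,0,0],
    [4.05,0.2,5,0,0,0],
    [4.05,0.2,5,0,0,0]
  ]
}}

```text
t: 7.25
tool_pos: [0.5499, -0.1586, 0.1535]
tool_rot: [2.594, 1.772, -0.0]
contact_force: [1.5, 0.7, -0.3]
opening: 0.0146
```

```bash
python3 -c "
from h import *
w=grab('wrist')
cv2.imwrite('pics/w5z.png',cv2.resize(w['color'][150:300,200:360],None,fx=4,fy=4,interpolation=cv2.INTER_CUBIC)[:600])
s=grab('scene');t=grab('top')
cv2.imwrite('pics/s5z.png',cv2.resize(s['color'][150:275,100:235],None,fx=4.5,fy=4.5,interpolation=cv2.INTER_CUBIC))
plan([.5478,-.159,.1],68.65)"
```

```text
t 7.4 pos [ 0.5499 -0.1584  0.1535] yaw 68.69 zax [ 0. -0. -1.] q6 -0.038 F [ 0.12 -0.14 -0.67] M [0.039 0.029 0.012] op 0.0146
row [-0.13 -0.17  5.35] [0.   0.   0.01]
```

View pics/w5z.png

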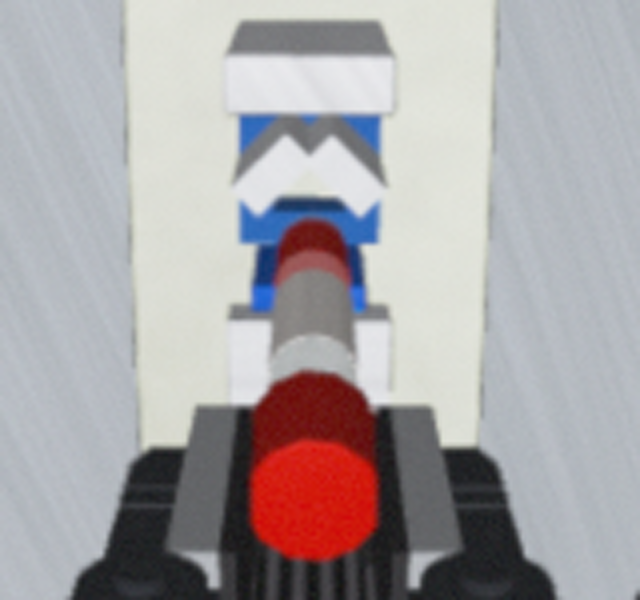

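View pics/s5z.png

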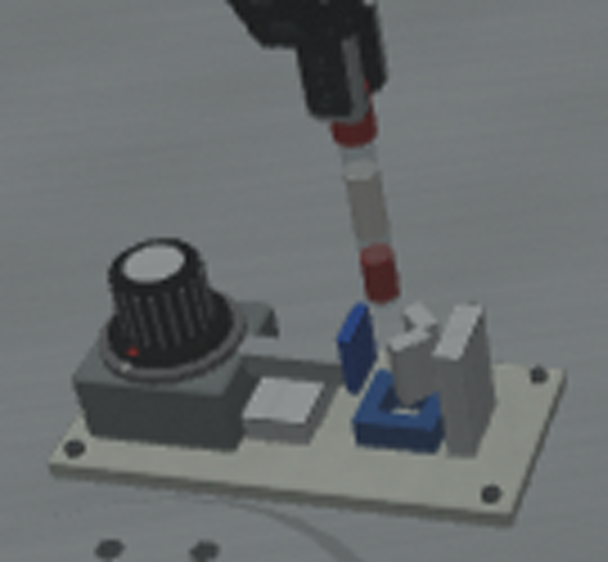

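```bash
python3 - <<'E'
from h import *
w=grab('wrist')
o=ctrl.get_obs();R=Ro.from_rotvec(o['tool_rot'])
def f(n,u,v,z):
    p=onz(w,200+u/4,150+v/4,z,True)
    print(n,p.round(4),'tool',(R.inv().apply(p-o['tool_pos'])*1000).round(1))
z=o['tool_pos'][2]-.074
f('foot far',313,218,z);f('footL',277,240,z);f('footR',350,240,z)
f('capfar',314,438,z+.102);f('capnear',314,561,z+.102)
f('plate near L',226,113,.066);f('plate R',395,113,.066)
f('block near L',240,243,.024);f('block R',379,243,.024)
f('jaw front',252,284,.065)
f('veetipL',258,217,.066);f('veetipR',358,217,.066)
f('wellfar?',310,199,.024)
E
```

```text
foot far [ 0.5523 -0.1542  0.0793] tool [ 4.8  0.8 74. ]
footL [ 0.5443 -0.1558  0.0793] tool [ 0.4 -6.1 74. ]
footR [ 0.5573 -0.1608  0.0793] tool [ 0.4  7.9 74. ]
capfar [ 0.5535 -0.1515  0.1813] tool [  7.8   0.9 -28. ]
capnear [ 0.5475 -0.167   0.1813] tool [ -8.9   0.9 -28. ]
plate near L [ 0.5428 -0.1315  0.066 ] tool [ 22.5 -16.3  87.3]
plate R [ 0.5738 -0.1436  0.066 ] tool [22.5 17.  87.3]
block near L [ 0.5282 -0.1685  0.024 ] tool [-17.3 -16.4 129.3]
block R [ 0.5588 -0.1804  0.024 ] tool [-17.3  16.4 129.3]
jaw front [ 0.534  -0.1666  0.065 ] tool [-13.4 -11.7  88.3]
veetipL [ 0.5407 -0.1535  0.066 ] tool [  1.2 -10.3  87.3]
veetipR [ 0.5594 -0.1609  0.066 ] tool [ 1.2  9.8 87.3]
wellfar? [ 0.5475 -0.1645  0.024 ] tool [-6.500e+00  1.000e-01  1.293e+02]
```

Request:
{"method": "apply_moves", "body": {
  "rows": [
    [0.1,-0.06,0,0,0,0],
    [0.1,-0.06,0.5,0,0,0],
    [0.1,-0.06,1.2,0,0,0],
    [0.1,-0.06,2,0,0,0],
    [0.1,-0.06,2.8,0,0,0],
    [0.1,-0.06,3.6,0,0,0],
    [0.1,-0.06,4.4,0,0,0],
    [0.1,-0.06,4.9,0,0,0],
    [0.1,-0.06,5.2,0,0,0],
    [0.1,-0.06,5.2,0,0,0],
    [0.1,-0.06,5.2,0,0,0]
  ]
}}

```text
t: 8.55
tool_pos: [0.5498, -0.1574, 0.1017]
tool_rot: [2.594, 1.772, 0.0]
contact_force: [0.6, 0.2, 0.3]
opening: 0.0149
```

```bash
python3 -c "
from h import *
w=grab('wrist')
cv2.imwrite('pics/w6z.png',cv2.resize(w['color'][150:300,200:360],None,fx=4,fy=4,interpolation=cv2.INTER_CUBIC)[:600])
s=grab('scene')
cv2.imwrite('pics/s6z.png',cv2.resize(s['color'][170:275,100:235],None,fx=5,fy=5,interpolation=cv2.INTER_CUBIC))
plan([.5478,-.159,.084],68.65)"
```

```text
t 8.65 pos [ 0.55   -0.1574  0.1019] yaw 68.69 zax [ 0.001 -0.    -1.   ] q6 -0.037 F [-0.09  0.34  0.71] M [-0.022 -0.075 -0.053] op 0.0147
row [-0.23 -0.14  1.79] [0.01 0.   0.01]
```

View pics/w6z.png

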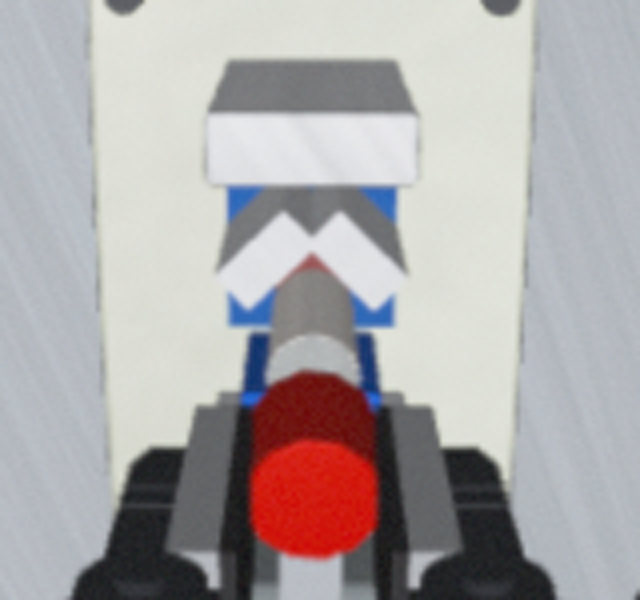

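View pics/s6z.png

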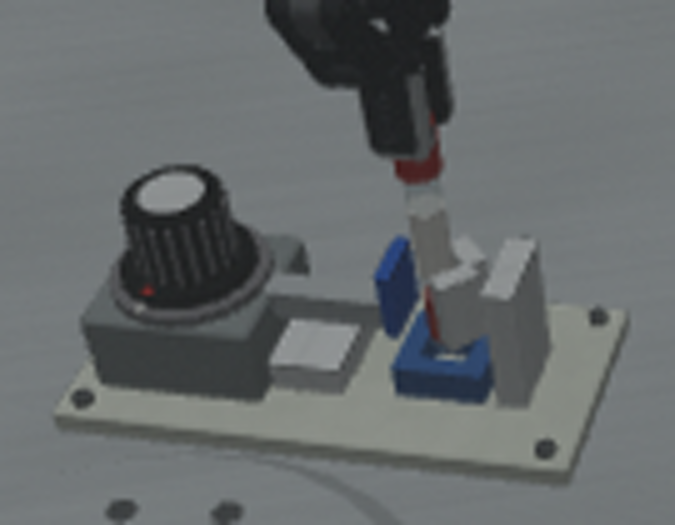

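```bash
python3 - <<'E'
from h import *
s=grab('scene')
yh=np.array([.364,.931]);xh=np.array([.931,-.364])
seat=np.array([.5503,-.1578])
def pr(p):
    q,_=cv2.projectPoints(np.array([p],float),s['rvec'],s['tvec'],s['mtx'],None);u,v=q.ravel();return ((u-100)*5).round(),((v-170)*5).round()
for n,a,b,z in [('near rim corner far',-8.5,-9.5,.024),('near rim corner near',8.5,-9.5,.024),('rim+ +',8.5,9.5,.024),('block corner',15.9,-17.3,.024)]:
    print(n,pr([*(seat+a*.001*xh+b*.001*yh),z]))
foot=np.array([.55,-.1574])-.0014*yh
print('foot c',pr([*foot,.028]),'left edge at .035',pr([*(foot-.0065*yh),.035]), 'z.09 l,r',pr([*(foot-.0065*yh),.09]),pr([*(foot+.0065*yh),.09]))
print('knobtop',pr([.512,-.250,.085]))
E
```

```text
near rim corner far (np.float64(429.0), np.float64(325.0))
near rim corner near (np.float64(414.0), np.float64(355.0))
rim+ + (np.float64(463.0), np.float64(360.0))
block corner (np.float64(388.0), np.float64(366.0))
foot c (np.float64(442.0), np.float64(333.0)) left edge at .035 (np.float64(423.0), np.float64(318.0)) z.09 l,r (np.float64(402.0), np.float64(203.0)) (np.float64(437.0), np.float64(207.0))
knobtop (np.float64(164.0), np.float64(188.0))
```

Request:
{"method": "apply_moves", "body": {
  "rows": [
    [0.02,-0.03,0.4,0,0,0],
    [0.02,-0.03,0.8,0,0,0],
    [0.02,-0.03,1.1,0,0,0],
    [0.02,-0.03,1.4,0,0,0],
    [0.02,-0.03,1.6,0,0,0],
    [0.02,-0.03,1.6,0,0,0],
    [0.02,-0.03,1.6,0,0,0]
  ]
}}

```text
t: 9.4
tool_pos: [0.5498, -0.1571, 0.0859]
tool_rot: [2.593, 1.772, 0.0]
contact_force: [0.4, 0.4, 0.2]
opening: 0.015
```

Request:
{"method": "apply_moves", "body": {
  "rows": [
    [0,0,0.1,0,0,0],
    [0,0,0.15,0,0,0],
    [0,0,0.2,0,0,0],
    [0,0,0.2,0,0,0]
  ]
}}

```text
t: 9.8
tool_pos: [0.55, -0.1572, 0.0841]
tool_rot: [2.593, 1.772, 0.001]
contact_force: [-1.0, 0.4, 1.2]
opening: 0.0146
```

```bash
python3 -c "
from h import *
s=grab('scene')
cv2.imwrite('pics/s7z.png',cv2.resize(s['color'][170:275,100:235],None,fx=5,fy=5,interpolation=cv2.INTER_CUBIC))
plan([.5478,-.159,.084],68.65)"
```

```text
t 9.85 pos [ 0.55   -0.1572  0.0841] yaw 68.69 zax [ 0.001 -0.001 -1.   ] q6 -0.036 F [-0.05  0.19  0.7 ] M [ 0.004  0.011 -0.035] op 0.0147
row [-0.25 -0.14  0.01] [0.01 0.   0.01]
```

View pics/s7z.png

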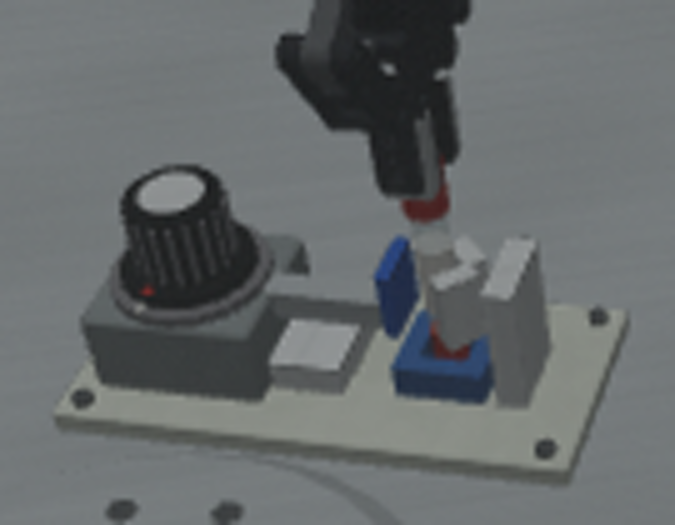

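The foot is inside the blue well at about (450,350). I press 1 mm further down and let go.

Request:
{"method": "apply_moves", "body": {
  "rows": [
    [0,0,0.1,0,0,0],
    [0,0,0.1,0,0,0]
  ]
}}

```text
t: 10.05
tool_pos: [0.5506, -0.1574, 0.0841]
tool_rot: [2.592, 1.771, 0.002]
contact_force: [0.2, 1.3, 4.8]
opening: 0.0146
```

Request:
{"method": "apply_moves", "body": {
  "rows": [
    [0,0,0,0,0,0],
    [0,0,0,0,0,0],
    [0,0,0,0,0,0],
    [0,0,0,0,0,0],
    [0,0,0,0,0,0],
    [0,0,0,0,0,0]
  ],
  "grip": 0.45
}}

```text
t: 10.65
tool_pos: [0.5505, -0.1574, 0.084]
tool_rot: [2.592, 1.771, 0.002]
contact_force: [-0.0, -0.2, -1.0]
opening: 0.0472
```

```bash
python3 -c "
from h import *
w=grab('wrist')
cv2.imwrite('pics/w8z.png',cv2.resize(w['color'][150:300,200:360],None,fx=4,fy=4,interpolation=cv2.INTER_CUBIC)[:600])
plan([.5478,-.159,.084],68.65)"
```

```text
t 10.7 pos [ 0.5505 -0.1574  0.084 ] yaw 68.69 zax [ 0.002 -0.001 -1.   ] q6 -0.036 F [-0.51  0.48  0.4 ] M [0.037 0.027 0.003] op 0.0467
row [-0.24 -0.2  -0.  ] [0.03 0.   0.01]
```

View pics/w8z.png

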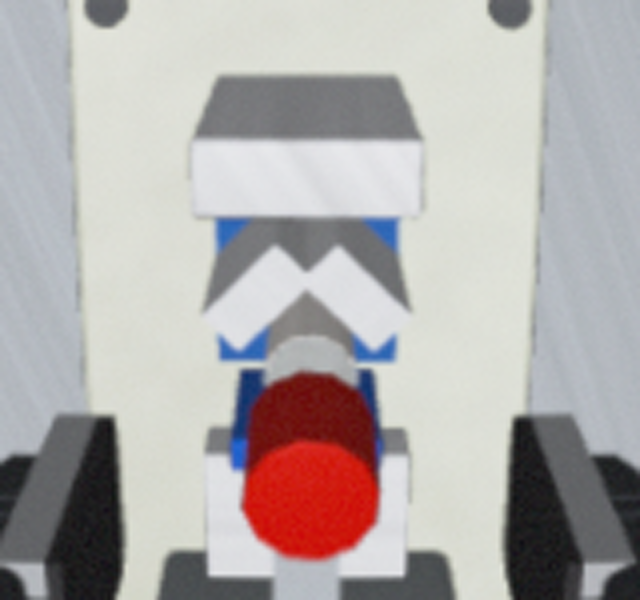

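The tube stands by itself with the fingers clear on both sides. I rise and move over the knob with the wrist pre-turned.

Request:
{"method": "apply_moves", "body": {
  "rows": [
    [0,0,-1,0,0,0],
    [0,0,-4,0,0,0],
    [0,0,-8,0,0,0],
    [0,0,-12,0,0,0],
    [0,0,-12,0,0,0],
    [0,0,-12,0,0,0]
  ]
}}

```text
t: 11.3
tool_pos: [0.5512, -0.1577, 0.2064]
tool_rot: [2.589, 1.769, 0.005]
contact_force: [-0.9, 0.4, -1.1]
opening: 0.0473
```

```bash
python3 -c "
from h import *
plan([.5147,-.2491,.2],157)"
```

```text
t 11.3 pos [ 0.5512 -0.1577  0.2064] yaw 68.69 zax [ 0.006 -0.003 -1.   ] q6 -0.036 F [-0.86  0.43 -1.1 ] M [-0.01   0.055 -0.042] op 0.0473
row [-9.84 -0.08  0.65] [  0.06   0.06 -17.66]
```

Request:
{"method": "apply_moves", "body": {
  "rows": [
    [-9.8,-0.1,0.6,0,0,-17.7],
    [-9.8,-0.1,0.6,0,0,-17.7],
    [-9.8,-0.1,0.6,0,0,-17.7],
    [-9.8,-0.1,0.6,0,0,-17.7],
    [-9.8,-0.1,0.6,0,0,-17.7],
    [-9.8,-0.1,0.6,0,0,-17.7],
    [-9.8,-0.1,0.6,0,0,-17.7],
    [-9.8,-0.1,0.6,0,0,-17.7],
    [-9.8,-0.1,0.6,0,0,-17.7],
    [-9.8,-0.1,0.6,0,0,-17.7],
    [-9.8,-0.1,0.6,0,0,-17.7],
    [-9.8,-0.1,0.6,0,0,-17.7],
    [-9.8,-0.1,0.6,0,0,-17.7],
    [-9.8,-0.1,0.6,0,0,-17.7]
  ]
}}

```text
t: 12.7
tool_pos: [0.5144, -0.2484, 0.1997]
tool_rot: [0.622, 3.074, -0.002]
contact_force: [0.2, -0.7, 0.5]
opening: 0.0471
```

```bash
python3 -c "
from h import *
w=grab('wrist','w9.png')
plan([.5147,-.2491,.056],157)"
```

```text
t 12.75 pos [ 0.5144 -0.2485  0.1999] yaw 157.15 zax [ 0.005 -0.002 -1.   ] q6 -1.753 F [-0.94 -0.04  0.52] M [ 0.012  0.02  -0.062] op 0.0469
row [ 0.04 -0.04 14.39] [-0.    0.07  0.03]
```

View pics/w9.png

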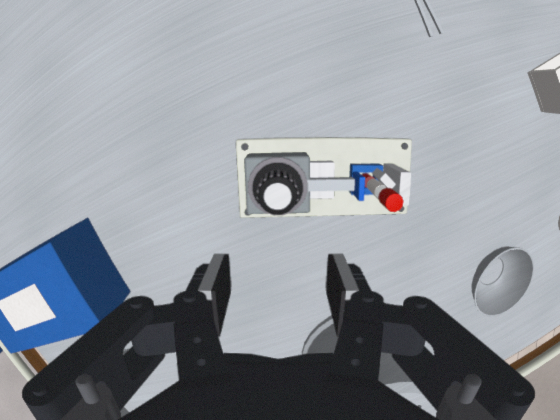

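```bash
python3 - <<'E'
from h import *
w=grab('wrist')
g=cv2.cvtColor(w['color'],cv2.COLOR_BGR2GRAY)
hsv=cv2.cvtColor(w['color'],cv2.COLOR_BGR2HSV)
m=((g>150)).astype(np.uint8);m[:, :258]=0;m[:,298:]=0;m[:175]=0;m[212:]=0
k,l,s,c=cv2.connectedComponentsWithStats(m)
for i in range(1,k):
    if s[i,4]>60: print(s[i],c[i],onz(w,*c[i],.085,True).round(4))
cv2.imwrite('pics/w9z.png',cv2.resize(w['color'][130:230,220:420],None,fx=4,fy=4,interpolation=cv2.INTER_CUBIC))
E
```

```text
[264 183  28  26 573] [277.13263525 195.54450262] [ 0.5135 -0.2493  0.085 ]
```

View pics/w9z.png

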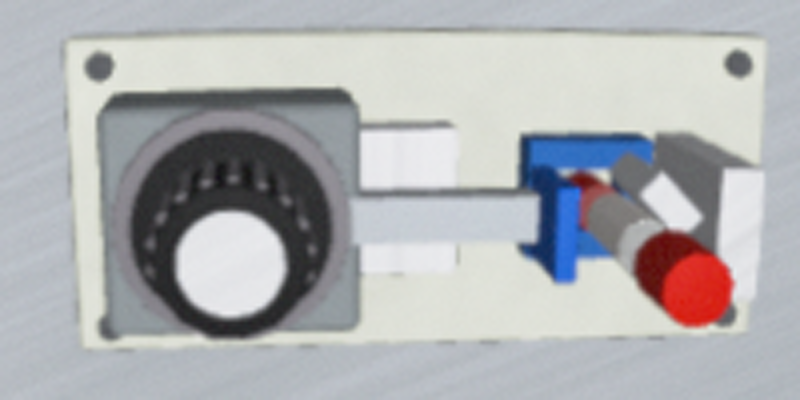

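Knob top at (277,196) gives an axis of about (0.514, -0.249), consistent with the earlier estimates. I descend around it.

Request:
{"method": "apply_moves", "body": {
  "rows": [
    [0,-0.06,4,0,0.07,0],
    [0,-0.06,8,0,0.07,0],
    [0,-0.06,10,0,0.07,0],
    [0,-0.06,12,0,0.07,0],
    [0,-0.06,13.3,0,0.07,0],
    [0,-0.06,14.2,0,0.07,0],
    [0,-0.06,14.2,0,0.07,0],
    [0,-0.06,14.2,0,0.07,0]
  ],
  "grip": 0.35
}}

```text
t: 13.6
tool_pos: [0.5157, -0.2498, 0.059]
tool_rot: [0.622, 3.078, -0.001]
contact_force: [0.3, -0.6, -0.6]
opening: 0.0557
```

Request:
{"method": "apply_moves", "body": {
  "rows": [
    [0,0,0,0,0,0],
    [0,0,0,0,0,0],
    [0,0,0,0,0,0],
    [0,0,0,0,0,0],
    [0,0,0,0,0,0],
    [0,0,0,0,0,0]
  ],
  "grip": 1,
  "squeeze": 50
}}

```text
t: 14.2
tool_pos: [0.5168, -0.2503, 0.061]
tool_rot: [0.621, 3.076, -0.002]
contact_force: [-0.1, 1.6, 6.3]
opening: 0.0316
```

```bash
python3 -c "
from h import *
w=grab('wrist','w10.png')
s=grab('scene')
cv2.imwrite('pics/s10z.png',cv2.resize(s['color'][170:275,100:235],None,fx=5,fy=5,interpolation=cv2.INTER_CUBIC))
plan([.514,-.2491,.056],157)"
```

```text
t 14.3 pos [ 0.5168 -0.2503  0.061 ] yaw 157.15 zax [ 0.004 -0.002 -1.   ] q6 -1.753 F [-0.7   0.75  5.56] M [0.241 0.139 0.024] op 0.0317
row [0.31 0.   0.5 ] [-0.01  0.05  0.03]
```

View pics/w10.png

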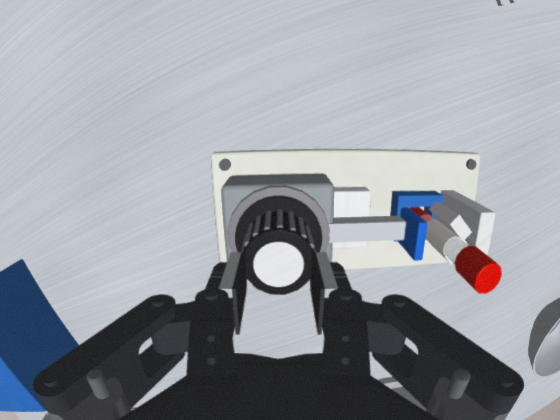

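View pics/s10z.png

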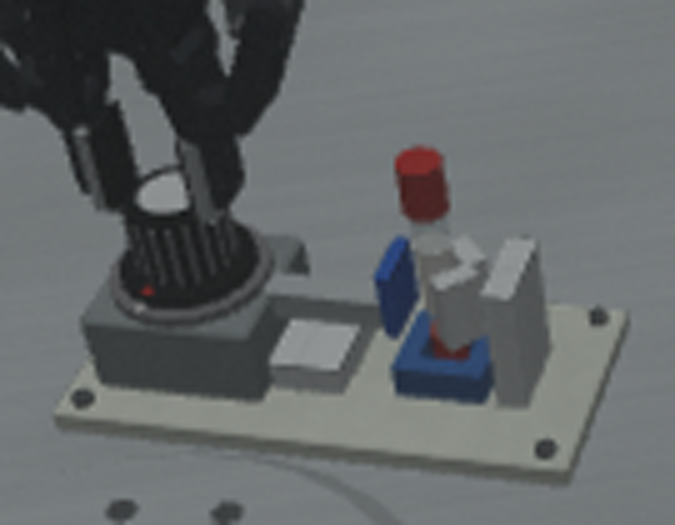

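The scene view shows the pads reaching only half-way down the knob, with the tips near (215,222). I'll open, centre on the knob and go a bit lower. First I recompute the centre from this close view.

```bash
python3 - <<'E'
from h import *
w=grab('wrist')
g=cv2.cvtColor(w['color'],cv2.COLOR_BGR2GRAY)
m=((g>150)).astype(np.uint8);m[:, :245]=0;m[:,312:]=0;m[:235]=0;m[295:]=0
k,l,s,c=cv2.connectedComponentsWithStats(m)
o=ctrl.get_obs();R=Ro.from_rotvec(o['tool_rot'])
for i in range(1,k):
    if s[i,4]>60:
        p=onz(w,*c[i],.085,True);print(s[i],c[i],p.round(4),(R.inv().apply(p-o['tool_pos'])*1000).round(1))
E
```

```text
[ 253  242   51   45 1779] [278.15964025 263.94491287] [ 0.5136 -0.2492  0.085 ] [  3.3  -0.2 -24. ]
[246 280  24  15 148] [253.62837838 289.97972973] [ 0.5224 -0.2662  0.085 ] [-11.4 -12.4 -23.9]
[286 281  25  14 147] [302.25170068 290.19047619] [ 0.5319 -0.2439  0.085 ] [-11.5  11.8 -23.9]
```

Request:
{"method": "apply_moves", "body": {
  "rows": [
    [0,0,0,0,0,0],
    [0,0,0,0,0,0],
    [0,0,0,0,0,0],
    [0,0,0,0,0,0]
  ],
  "grip": 0.4
}}

```text
t: 14.75
tool_pos: [0.5166, -0.2503, 0.0608]
tool_rot: [0.622, 3.076, -0.002]
contact_force: [0.0, 0.5, -0.6]
opening: 0.0515
```

```bash
python3 -c "
from h import *
plan([.514,-.2491,.053],157)"
```

```text
t 14.75 pos [ 0.5166 -0.2503  0.0608] yaw 157.15 zax [ 0.003 -0.002 -1.   ] q6 -1.753 F [ 0.    0.45 -0.59] M [-0.    -0.03  -0.024] op 0.0515
row [0.29 0.01 0.78] [-0.01  0.04  0.03]
```

Request:
{"method": "apply_moves", "body": {
  "rows": [
    [0.3,0,0.3,0,0.05,0],
    [0.3,0,0.6,0,0.05,0],
    [0.3,0,0.75,0,0.05,0],
    [0.3,0,0.75,0,0.05,0],
    [0.3,0,0.75,0,0.05,0]
  ]
}}

```text
t: 15.25
tool_pos: [0.5139, -0.2491, 0.0532]
tool_rot: [-0.622, -3.078, 0.001]
contact_force: [-0.9, 0.1, -0.2]
opening: 0.0513
```

Request:
{"method": "apply_moves", "body": {
  "rows": [
    [0,0,0,0,0,0],
    [0,0,0,0,0,0],
    [0,0,0,0,0,0],
    [0,0,0,0,0,0],
    [0,0,0,0,0,0]
  ],
  "grip": 1,
  "squeeze": 50
}}

```text
t: 15.75
tool_pos: [0.5141, -0.2492, 0.0537]
tool_rot: [-0.622, -3.079, 0.001]
contact_force: [-1.4, 2.1, 4.2]
opening: 0.0339
```

```bash
python3 -c "
from h import *
s=grab('scene')
cv2.imwrite('pics/s11z.png',cv2.resize(s['color'][170:275,100:235],None,fx=5,fy=5,interpolation=cv2.INTER_CUBIC))
plan([.5138,-.2492,.053],157)"
```

```text
t 15.8 pos [ 0.5141 -0.2492  0.0537] yaw 157.15 zax [-0. -0. -1.] q6 -1.753 F [-2.01  1.72  5.22] M [ 0.221  0.196 -0.041] op 0.0333
row [ 0.03 -0.01  0.07] [-0.01 -0.    0.03]
```

View pics/s11z.png

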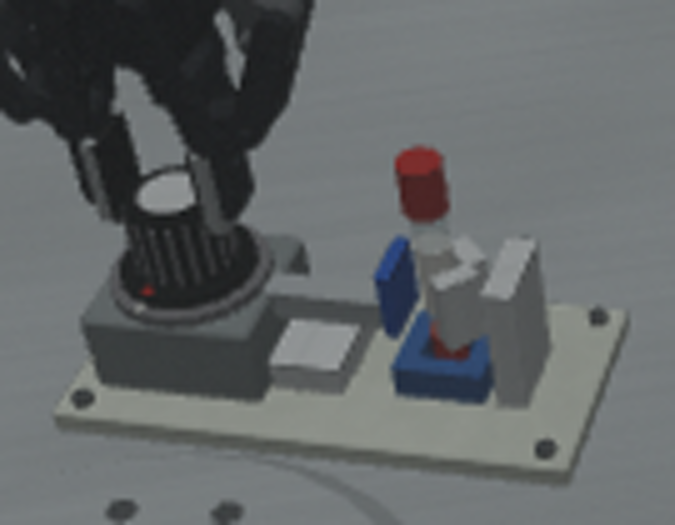

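Grip is good. Now I turn clockwise (+rz), 45° first.

Request:
{"method": "apply_moves", "body": {
  "rows": [
    [0,0,0,0,0,1],
    [0,0,0,0,0,2],
    [0,0,0,0,0,3],
    [0,0,0,0,0,4],
    [0,0,0,0,0,5],
    [0,0,0,0,0,6],
    [0,0,0,0,0,7],
    [0,0,0,0,0,8],
    [0,0,0,0,0,9],
    [0,0,0,0,0,9],
    [0,0,0,0,0,9]
  ]
}}

```text
t: 16.9
tool_pos: [0.5137, -0.2495, 0.0537]
tool_rot: [-1.751, -2.608, 0.002]
contact_force: [-3.5, -0.7, 4.3]
opening: 0.0338
```

```bash
cat > look.py <<'E'
from h import *
import sys
n=sys.argv[1]
s=grab('scene');w=grab('wrist',n+'w.png')
cv2.imwrite('pics/'+n+'s.png',cv2.resize(s['color'][180:270,110:225],None,fx=6,fy=6,interpolation=cv2.INTER_CUBIC))
for i in range(3):
    ctrl.get_image('top');o=ctrl.get_obs();print(o['contact_force'].round(2),o['wrist_torque'].round(3))
plan([.5138,-.2492,.0537],157)
E
python3 look.py a1
```

```text
[-3.73 -0.55  4.1 ] [-0.145  0.742  0.043]
[-4.46 -1.53  2.82] [-0.274  0.764 -0.01 ]
[-5.51 -2.03  3.93] [-0.314  0.82   0.042]
t 17.15 pos [ 0.5137 -0.2495  0.0536] yaw 112.19 zax [-0.001 -0.001 -1.   ] q6 -0.968 F [-5.51 -2.03  3.93] M [-0.314  0.82   0.042] op 0.0339
row [ 0.02  0.02 -0.01] [-0.02 -0.   -8.96]
```

View pics/a1s.png

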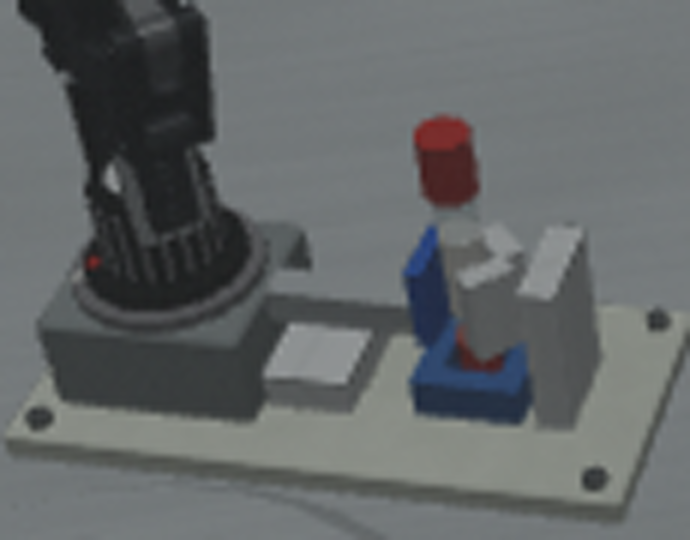

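View pics/a1w.png

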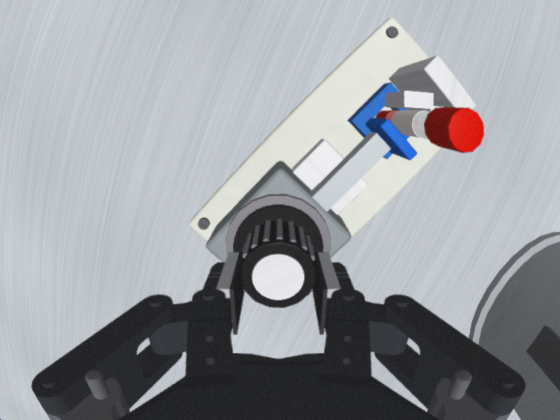

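Dot (92,262) still sits against the white line, and the jaw has advanced to near the tube. I continue in smaller steps.

Request:
{"method": "apply_moves", "body": {
  "rows": [
    [0,0,0,0,0,0.7],
    [0,0,0,0,0,1.4],
    [0,0,0,0,0,2.1],
    [0,0,0,0,0,2.1],
    [0,0,0,0,0,2.1]
  ]
}}

```text
t: 17.65
tool_pos: [0.5136, -0.2495, 0.0537]
tool_rot: [-1.981, -2.437, 0.003]
contact_force: [-4.1, -1.4, 3.7]
opening: 0.0336
```

```bash
python3 look.py a2
```

```text
[-4.76 -1.26  4.71] [-0.215  0.818  0.085]
[-3.65 -1.46  4.29] [-0.21   0.835  0.077]
[-4.74 -1.05  4.74] [-0.202  0.82   0.09 ]
t 17.9 pos [ 0.5136 -0.2495  0.0537] yaw 101.73 zax [-0.002 -0.001 -1.   ] q6 -0.786 F [-4.74 -1.05  4.74] M [-0.202  0.82   0.09 ] op 0.0335
row [ 0.03  0.03 -0.  ] [ -0.02  -0.   -11.05]
```

View pics/a2s.png

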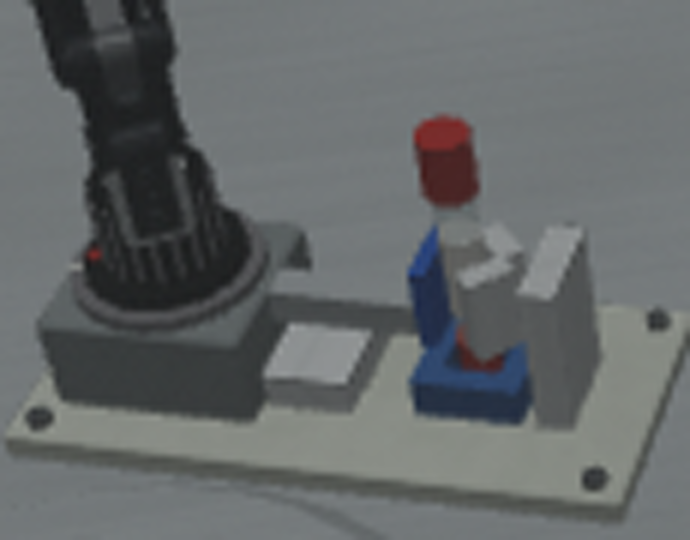

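View pics/a2w.png

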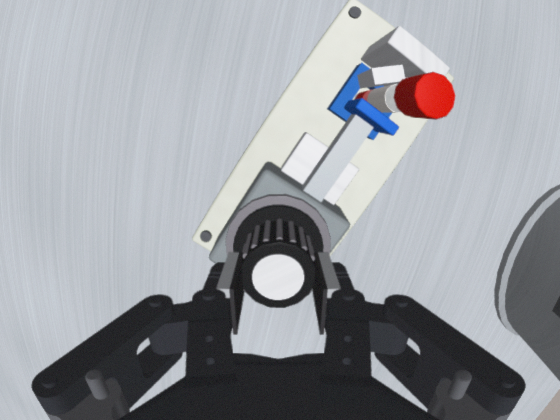

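Request:
{"method": "apply_moves", "body": {
  "rows": [
    [0,0,0,0,0,0.6],
    [0,0,0,0,0,1.2],
    [0,0,0,0,0,1.2]
  ]
}}

```text
t: 18.2
tool_pos: [0.5135, -0.2495, 0.0537]
tool_rot: [-2.107, -2.329, 0.003]
contact_force: [-4.6, -1.7, 4.9]
opening: 0.0334
```

```bash
python3 look.py a3
```

```text
[-4.41 -0.82  4.7 ] [-0.202  0.893 -0.035]
[-4.93 -1.45  4.76] [-0.134  0.932  0.014]
[-5.35 -0.7   6.08] [-0.176  0.862  0.019]
t 18.45 pos [ 0.5136 -0.2495  0.0537] yaw 95.77 zax [-0.002 -0.001 -1.   ] q6 -0.682 F [-5.35 -0.7   6.08] M [-0.176  0.862  0.019] op 0.0334
row [ 0.03  0.03 -0.  ] [ -0.03  -0.   -12.25]
```

View pics/a3s.png

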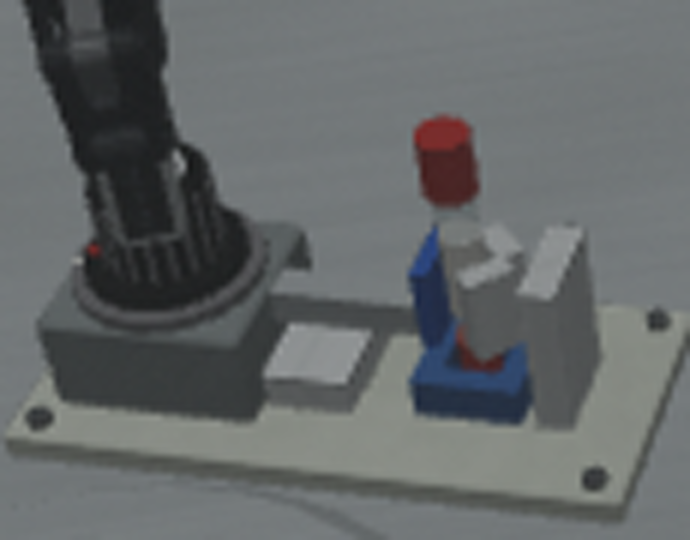

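```bash
sed -i "s/print(o\['contact_force'\].round(2),o\['wrist_torque'\].round(3))/print(o['contact_force'].round(2),o['wrist_torque'].round(3),'e6',round(float(o['effort'][5]),3))/" look.py; python3 -c "
from h import *
print(ctrl.get_obs()['effort'].round(3))"
```

```text
[  1.72  -34.314 -32.595   0.964  -0.993   0.035]
```

Request:
{"method": "apply_moves", "body": {
  "rows": [
    [0,0,0,0,0,0.7],
    [0,0,0,0,0,1.4],
    [0,0,0,0,0,1.4]
  ]
}}

```text
t: 18.75
tool_pos: [0.5134, -0.2495, 0.0536]
tool_rot: [-2.245, -2.196, 0.003]
contact_force: [-5.6, -1.6, 5.0]
opening: 0.0336
```

```bash
python3 look.py a4
```

```text
[-4.4  -0.71  4.82] [-0.193  0.918 -0.079] e6 -0.046
[-5.33 -0.43  5.35] [-0.128  0.922 -0.06 ] e6 -0.047
[-4.27 -0.93  5.1 ] [-0.164  0.923 -0.018] e6 -0.047
t 19.0 pos [ 0.5134 -0.2495  0.0536] yaw 88.8 zax [-0.002 -0.001 -1.   ] q6 -0.56 F [-4.27 -0.93  5.1 ] M [-0.164  0.923 -0.018] op 0.0334
row [ 0.03  0.04 -0.01] [-3.000e-02 -1.000e-02 -1.364e+01]
```

View pics/a4s.png

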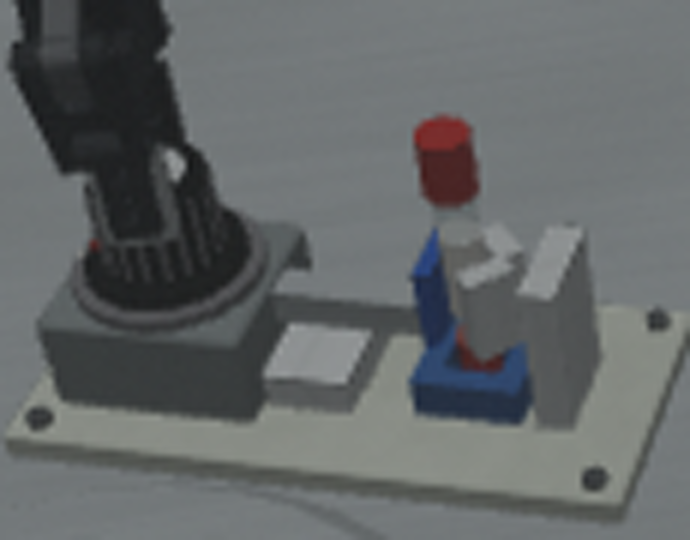

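Request:
{"method": "apply_moves", "body": {
  "rows": [
    [0,0,0,0,0,0.7],
    [0,0,0,0,0,1.4],
    [0,0,0,0,0,1.4]
  ]
}}

```text
t: 19.3
tool_pos: [0.5134, -0.2495, 0.0536]
tool_rot: [-2.374, -2.056, 0.004]
contact_force: [-5.1, -0.8, 5.3]
opening: 0.0334
```

```bash
python3 look.py a5
```

```text
[-5.18 -0.97  4.63] [-0.191  0.897 -0.023] e6 -0.046
[-5.15 -1.02  5.31] [-0.235  0.925 -0.018] e6 -0.047
[-5.51 -1.62  4.87] [-0.186  0.924 -0.074] e6 -0.047
t 19.55 pos [ 0.5134 -0.2495  0.0537] yaw 81.82 zax [-0.002 -0.001 -1.   ] q6 -0.438 F [-5.51 -1.62  4.87] M [-0.186  0.924 -0.074] op 0.0335
row [ 0.04  0.04 -0.  ] [-3.000e-02 -1.000e-02 -1.504e+01]
```

View pics/a5w.png

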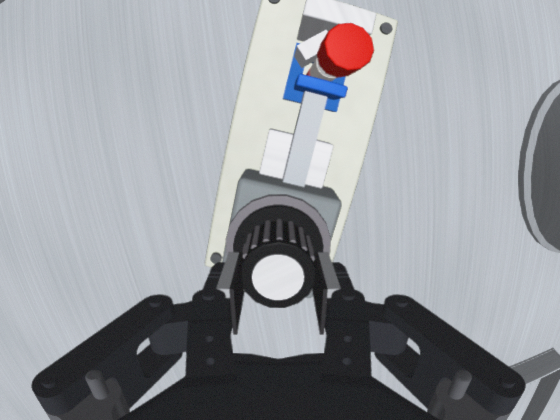

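Joint 6 effort is a steady -0.047, the free-turning friction, so it makes a clean slip signal. The wrist view shows the jaw face close to the tube.

Request:
{"method": "apply_moves", "body": {
  "rows": [
    [0,0,0,0,0,0.8],
    [0,0,0,0,0,1.6],
    [0,0,0,0,0,1.6]
  ]
}}

```text
t: 19.85
tool_pos: [0.5133, -0.2495, 0.0537]
tool_rot: [-2.512, -1.885, 0.004]
contact_force: [-5.2, -1.4, 4.9]
opening: 0.0337
```

```bash
python3 look.py a6
```

```text
[-5.41 -0.69  4.6 ] [-0.18   0.88  -0.057] e6 -0.046
[-5.25 -1.4   5.61] [-0.158  0.917 -0.039] e6 -0.047
[-4.22 -1.65  4.44] [-0.165  0.923 -0.042] e6 -0.047
t 20.1 pos [ 0.5132 -0.2495  0.0537] yaw 73.84 zax [-0.003 -0.001 -1.   ] q6 -0.299 F [-4.22 -1.65  4.44] M [-0.165  0.923 -0.042] op 0.0333
row [ 0.04  0.04 -0.  ] [-3.000e-02 -1.000e-02 -1.663e+01]
```

Request:
{"method": "apply_moves", "body": {
  "rows": [
    [0,0,0,0,0,0.8],
    [0,0,0,0,0,1.6],
    [0,0,0,0,0,1.6]
  ]
}}

```text
t: 20.4
tool_pos: [0.5132, -0.2494, 0.0537]
tool_rot: [-2.637, -1.706, 0.004]
contact_force: [-4.4, -1.2, 4.8]
opening: 0.0338
```

```bash
python3 look.py a7
```

```text
[-5.19 -0.96  4.99] [-0.167  0.911 -0.005] e6 -0.005
[-4.68 -1.27  4.09] [-0.165  0.879 -0.011] e6 -0.006
[-4.49 -0.31  5.15] [-0.184  0.929  0.02 ] e6 -0.006
t 20.65 pos [ 0.5132 -0.2494  0.0537] yaw 65.87 zax [-0.003 -0.001 -1.   ] q6 -0.16 F [-4.49 -0.31  5.15] M [-0.184  0.929  0.02 ] op 0.0336
row [ 0.05  0.05 -0.  ] [-4.000e-02 -1.000e-02 -1.823e+01]
```

Request:
{"method": "apply_moves", "body": {
  "rows": [
    [0,0,0,0,0,0.5],
    [0,0,0,0,0,1],
    [0,0,0,0,0,1]
  ]
}}

```text
t: 20.95
tool_pos: [0.5131, -0.2494, 0.0537]
tool_rot: [-2.707, -1.592, 0.004]
contact_force: [-5.4, -1.6, 5.1]
opening: 0.0333
```

```bash
python3 look.py a8
```

```text
[-4.45 -1.38  2.87] [-0.125  0.864  0.004] e6 0.058
[-5.69 -0.91  5.03] [-0.185  0.863  0.043] e6 0.057
[-5.13 -0.24  4.4 ] [-0.111  0.871  0.079] e6 0.057
t 21.2 pos [ 0.5131 -0.2494  0.0536] yaw 60.95 zax [-0.003 -0.    -1.   ] q6 -0.074 F [-5.13 -0.24  4.4 ] M [-0.111  0.871  0.079] op 0.0334
row [ 0.05  0.05 -0.01] [-4.000e-02 -1.000e-02 -1.921e+01]
```

View pics/a8w.png

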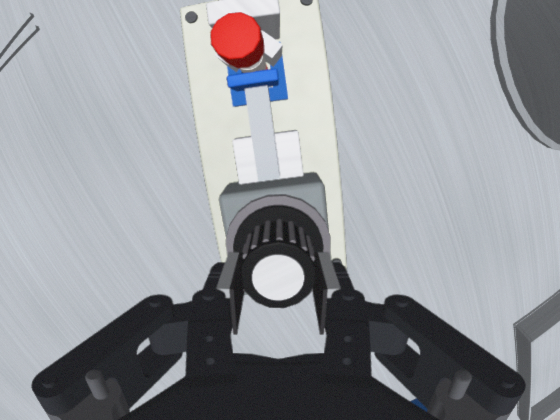

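View pics/a8s.png

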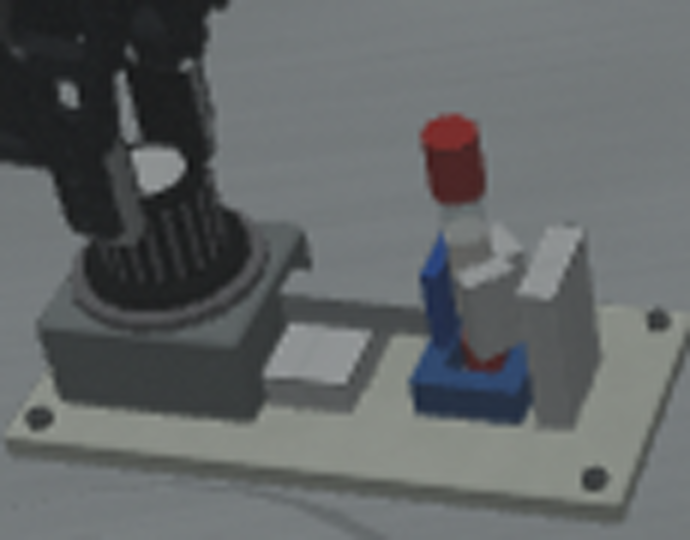

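The torque is now rising (+0.058) and the tube is pressed into the vee, so slip has begun, by about 8°. I go on in 5° steps.

Request:
{"method": "apply_moves", "body": {
  "rows": [
    [0,0,0,0,0,0.5],
    [0,0,0,0,0,1],
    [0,0,0,0,0,1]
  ]
}}

```text
t: 21.5
tool_pos: [0.513, -0.2494, 0.0536]
tool_rot: [-2.773, -1.474, 0.005]
contact_force: [-4.1, -0.7, 5.2]
opening: 0.0337
```

```bash
python3 look.py a9
```

```text
[-4.87 -1.39  4.48] [-0.158  0.863  0.099] e6 0.106
[-5.61 -1.08  4.45] [-0.134  0.891  0.139] e6 0.105
[-4.67 -0.83  5.25] [-0.16   0.836  0.114] e6 0.105
t 21.75 pos [ 0.513  -0.2494  0.0536] yaw 56.04 zax [-0.003 -0.    -1.   ] q6 0.012 F [-4.67 -0.83  5.25] M [-0.16   0.836  0.114] op 0.0333
row [ 0.06  0.05 -0.01] [-4.000e-02 -1.000e-02 -2.019e+01]
```

Request:
{"method": "apply_moves", "body": {
  "rows": [
    [0,0,0,0,0,0.5],
    [0,0,0,0,0,1],
    [0,0,0,0,0,1]
  ]
}}

```text
t: 22.05
tool_pos: [0.513, -0.2493, 0.0537]
tool_rot: [-2.833, -1.354, 0.005]
contact_force: [-4.9, -1.0, 5.1]
opening: 0.0337
```

```bash
python3 look.py b1
```

```text
[-4.59 -0.52  5.21] [-0.164  0.818  0.18 ] e6 0.138
[-4.92 -0.9   4.35] [-0.142  0.86   0.177] e6 0.138
[-4.5  -2.36  4.66] [-0.139  0.908  0.15 ] e6 0.138
t 22.3 pos [ 0.513  -0.2493  0.0537] yaw 51.13 zax [-0.003 -0.    -1.   ] q6 0.097 F [-4.5  -2.36  4.66] M [-0.139  0.908  0.15 ] op 0.0336
row [ 0.06  0.05 -0.  ] [-4.000e-02 -1.000e-02 -2.117e+01]
```

Request:
{"method": "apply_moves", "body": {
  "rows": [
    [0,0,0,0,0,0.5],
    [0,0,0,0,0,1],
    [0,0,0,0,0,1]
  ]
}}

```text
t: 22.6
tool_pos: [0.5129, -0.2493, 0.0537]
tool_rot: [-2.889, -1.232, 0.005]
contact_force: [-4.8, -1.2, 5.4]
opening: 0.0335
```

```bash
python3 look.py b2
```

```text
[-4.73 -1.5   5.19] [-0.204  0.867  0.125] e6 0.145
[-5.03 -0.51  4.87] [-0.105  0.878  0.124] e6 0.144
[-4.88 -1.34  5.04] [-0.138  0.847  0.155] e6 0.144
t 22.85 pos [ 0.513  -0.2493  0.0537] yaw 46.23 zax [-0.003 -0.    -1.   ] q6 0.183 F [-4.88 -1.34  5.04] M [-0.138  0.847  0.155] op 0.0335
row [ 0.06  0.06 -0.  ] [ -0.05  -0.   -22.15]
```

View pics/b2s.png

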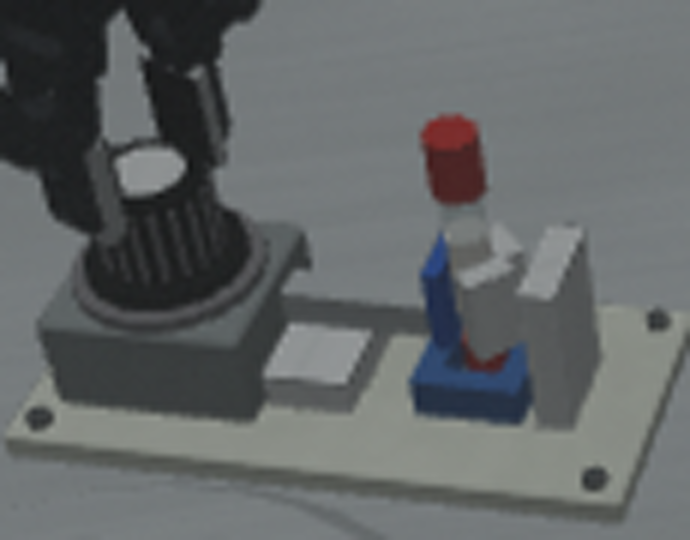

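Request:
{"method": "apply_moves", "body": {
  "rows": [
    [0,0,0,0,0,0.5],
    [0,0,0,0,0,1],
    [0,0,0,0,0,1]
  ]
}}

```text
t: 23.15
tool_pos: [0.5129, -0.2492, 0.0536]
tool_rot: [-2.939, -1.106, 0.005]
contact_force: [-4.6, -1.0, 3.8]
opening: 0.0334
```

```bash
python3 look.py b3
```

```text
[-4.75 -0.88  4.16] [-0.14   0.812 -0.026] e6 -0.003
[-5.25 -0.67  4.91] [-0.127  0.874 -0.003] e6 -0.004
[-4.55 -0.99  4.32] [-0.14   0.842  0.026] e6 -0.004
t 23.4 pos [ 0.5129 -0.2492  0.0536] yaw 41.29 zax [-0.004 -0.    -1.   ] q6 0.269 F [-4.55 -0.99  4.32] M [-0.14   0.842  0.026] op 0.0337
row [ 0.07  0.06 -0.01] [-5.000e-02 -1.000e-02 -2.314e+01]
```

Torque dropped from 0.144 to 0: one click has passed. I stop turning, open and lift off to check the dot.

Request:
{"method": "apply_moves", "body": {
  "rows": [
    [0,0,0,0,0,0],
    [0,0,0,0,0,0],
    [0,0,0,0,0,0],
    [0,0,0,0,0,0],
    [0,0,0,0,0,0]
  ],
  "grip": 0.35
}}

```text
t: 23.9
tool_pos: [0.5131, -0.2491, 0.0536]
tool_rot: [-2.939, -1.108, 0.005]
contact_force: [0.4, -0.1, -0.0]
opening: 0.0555
```

Request:
{"method": "apply_moves", "body": {
  "rows": [
    [0,0,-1,0,0,0],
    [0,0,-3,0,0,0],
    [0,0,-7,0,0,0],
    [0,0,-11,0,0,0],
    [0,0,-15,0,0,0],
    [0,0,-15,0,0,0],
    [0,0,-15,0,0,0]
  ]
}}

```text
t: 24.6
tool_pos: [0.5144, -0.2496, 0.206]
tool_rot: [2.938, 1.107, -0.001]
contact_force: [-0.5, -0.8, -0.0]
opening: 0.0552
```

```bash
python3 look.py c1; python3 -c "
import cv2
w=cv2.imread('pics/c1w.png');cv2.imwrite('pics/c1wz.png',cv2.resize(w[90:250,200:370],None,fx=3.7,fy=3.7,interpolation=cv2.INTER_CUBIC))"
```

```text
[-0.31 -0.3  -0.94] [-0.028 -0.024  0.008] e6 -0.0
[ 0.37 -0.46  0.84] [-0.026 -0.067  0.027] e6 -0.0
[-0.08 -0.04 -0.63] [0.013 0.011 0.072] e6 -0.0
t 24.85 pos [ 0.5127 -0.2486  0.2016] yaw 41.3 zax [-0.006  0.002 -1.   ] q6 0.269 F [-0.08 -0.04 -0.63] M [0.013 0.011 0.072] op 0.0557
row [ 0.09  0.2  14.79] [ -0.08  -0.04 -23.14]
```

View pics/c1wz.png

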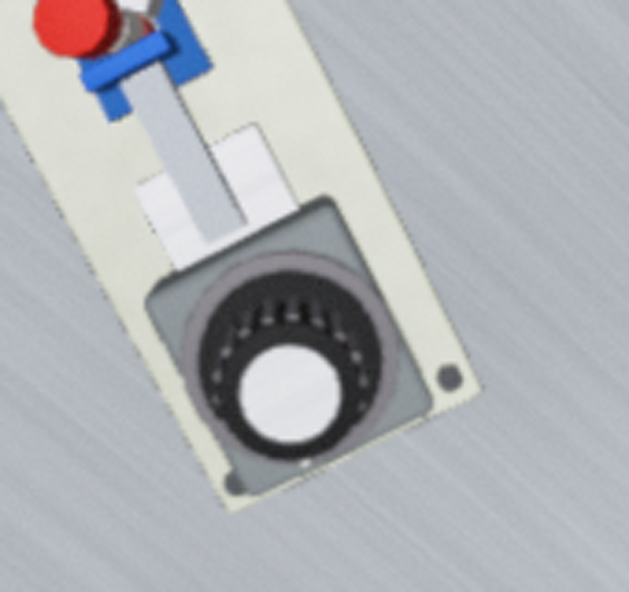

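View pics/c1s.png

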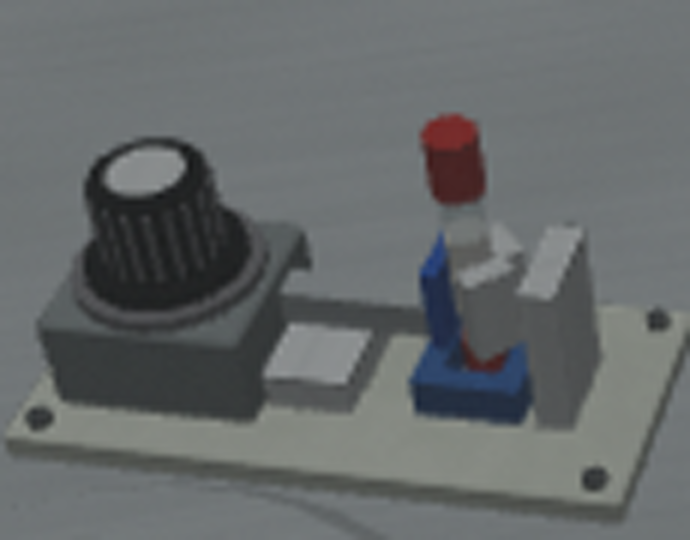

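White line shows at (306,462) in the zoom, but the dot is hidden behind the grip. I'll shift the camera to the other side.

Request:
{"method": "apply_moves", "body": {
  "rows": [
    [-4,0,0,0,0,0],
    [-8,0,0,0,0,0],
    [-12,0,0,0,0,0],
    [-15,0,0,0,0,0],
    [-15,0,0,0,0,0],
    [-15,0,0,0,0,0]
  ]
}}

```text
t: 25.45
tool_pos: [0.3995, -0.3474, 0.2011]
tool_rot: [-2.935, -1.104, 0.008]
contact_force: [1.1, 0.7, -0.5]
opening: 0.0554
```

```bash
python3 - <<'E'
from h import *
w=grab('wrist','c2.png')
K=np.array(w['mtx']);R=cv2.Rodrigues(w['rvec'])[0]
p=R@np.array([.5138,-.2492,.054])+np.ravel(w['tvec']);th=np.arctan2(np.hypot(p[0],p[1]),p[2]);ph=np.arctan2(p[1],p[0])
u,v=K[0,2]+K[0,0]*th*np.cos(ph),K[1,2]+K[1,1]*th*np.sin(ph);print(u,v)
x0,y0=int(u-50),max(0,int(v-40));print(x0,y0)
cv2.imwrite('pics/c2z.png',cv2.resize(w['color'][y0:y0+75,x0:x0+100],None,fx=8,fy=8,interpolation=cv2.INTER_CUBIC))
E
```

```text
279.99246931809097 33.755539714791524
229 0
```

View pics/c2z.png

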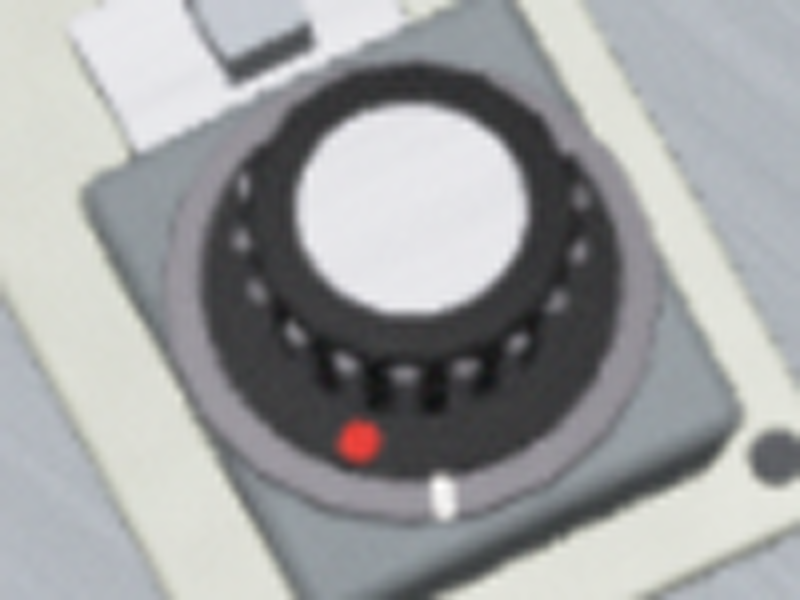

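The dot shows at (360,442) and the white line at (444,497): clearly separated clockwise. I'll measure the angle.

```bash
python3 - <<'E'
from h import *
w=grab('wrist')
z=lambda u,v,h:onz(w,229+u/8,v/8,h,True)[:2]
L,Rr,B=z(203,275,.054),z(620,275,.054),z(411,480,.054)
dot=z(360,442,.054);line=z(444,497,.051);top=z(411,208,.085)
fc=[]
# flange centre: circle through three points
A=np.array([L,Rr,B]);M=np.c_[2*A,np.ones(3)];s=np.linalg.solve(M,(A**2).sum(1));c=s[:2];r=np.sqrt(s[2]+c@c)
print('flange',c,r,'top',top)
for cc in (c,top,np.array([.5138,-.2492])):
    a=lambda p:np.degrees(np.arctan2(*(p-cc)[::-1]))
    print(a(dot),a(line),'cw slip deg',(a(line)-a(dot))%360,np.linalg.norm(dot-cc),np.linalg.norm(line-cc))
E
```

```text
flange [ 0.51330473 -0.25007228] 0.0245152057169185 top [ 0.51411157 -0.24930648]
-155.63205957282418 -130.3983918874221 cw slip deg 25.233667685402082 0.02072780976857921 0.02639834389300844
-154.67272568874185 -130.6444823142765 cw slip deg 24.028243374465347 0.02178179146629313 0.02750471318365955
-154.06238040445473 -130.00473065787557 cw slip deg 24.05764974657916 0.0215469443737512 0.02738426692886836
```

```bash
python3 - <<'E'
from h import *
s=grab('scene','end_s.png')
cv2.imwrite('pics/end_sz.png',cv2.resize(s['color'][180:270,110:225],None,fx=6,fy=6,interpolation=cv2.INTER_CUBIC))
t=grab('top','end_t.png');o=ctrl.get_obs();print(o['t'],o['contact_force'],np.abs(o['dq']).max())
E
```

```text
25.65 [-0.03745948 -0.36305491  0.05398774] 0.0032502070406360394
```

View pics/end_s.png

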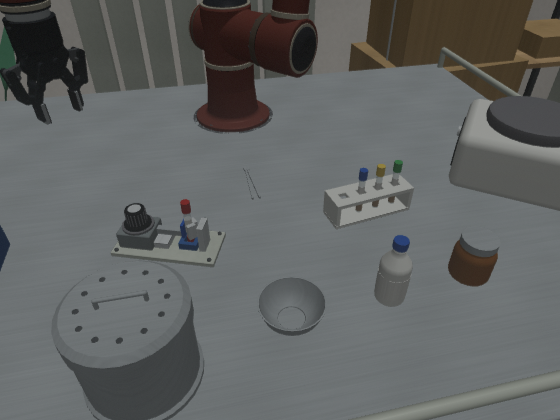

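View pics/end_sz.png

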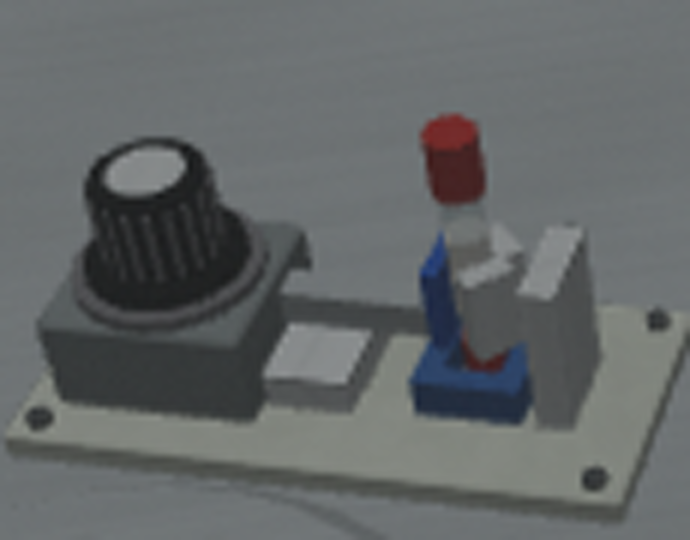

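The red-capped tube stands clamped in the well with its cap at (186,205). The other tubes, tweezers, bowl, spray and jar look unmoved, and the arm is clear of everything.

```bash
python3 -c "
from station import ctrl
print(ctrl.finish_job())"
```

```text
the job is handed in; nothing more can be done
None
```

I moved the red-capped tube from the rack into the clamp's well and let go. I then turned the knob clockwise to the first click and handed the job in at about 26 s.

- **Click:** the tube moved up against the vee. The joint-6 torque rose to 0.145 N m, then dropped to about 0, which I took as one click, and I stopped there. Afterwards the red dot was 24–25° (about 0.43 rad) clockwise of the white line, inside the allowed 0.28–1.3 rad. The torque peak was lower than the 0.24 N m described, probably because of friction and arm flex, but the dot confirms the slip.
- **Tube and surroundings:** the last scene image shows the tube upright in the well against the vee. The other tubes, tweezers, bowl, spray and jar look unmoved, and the robot touches nothing.
- **Not checked:** I could not measure the jaw's force on the tube, and I judged uprightness and the bystanders by eye.
- **Corrections:** my first grip on the knob was too high and 3 mm off-centre, so I opened and gripped again before turning. The cameras also disagreed by about 2 mm on the clamp's position; I used the close wrist view.

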